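# Unclip and open the sample-tube box

## Robot

A 6-joint arm with a two-finger parallel gripper is mounted at the origin on the work surface. World frame = base frame: x ahead of the robot, y to its left, z up, the work surface at z = 0. Lengths are in m, angles in rad, forces in N, time in s.
With the tool pointing down it reaches from about 0.275 to 0.825 m from the base axis. Payload 5.2 kg.
Tool frame: the origin (TCP) lies midway between the tips of the shut fingers; the grasp point (between the pads) lies 19 mm behind it; z points along the fingers, y is the direction in which the jaws open and shut (so a half turn about z gives the same grasp; the last joint's range is limited). The gripper opens to 93 mm and grips with 3 to 60 N. Pads are 15 mm wide; open, the fingers measure 128 mm over their backs; the gripper's body (75 mm by 188 mm) begins 65 mm behind the grasp point.
Start: joints at [1.119, 0.259, 1.535, -0, 1.348, -0.203], TCP at [0.135, 0.533, 0.219] pointing down, gripper open.
Joint ranges: [-3.14, 3.14], [-0.91, 2.08], [0.19, 2.58], [-1.22, 4.36], [0.22, 2.71], [-3.12, 3.12]. Speed limits (rad/s): [2.57, 2.57, 3.14, 3.14, 3.14, 3.14].

## Interface

Orientations are given as a unit quaternion [w, x, y, z].
In Python, from station import status, get_image, camera_model, close_job gives the robot as it stands. The module is installed in compiled form; this text tells all that it offers.
- The arm moves only by the tool play_rows, never from a script. Its argument "rows" is a list of rows, each an object of numbers: "claw": the closure, from 0 (fully open) to 1 (shut); "x", "y", "z": the shift along the tool's x, y, z in cm; "roll": the turn about the tool's z in degrees. A call has 1 to 20 rows; each row shifts and turns the commanded pose from where the row before left it, along the tool's axes as they then stand; what a row does not reach is not made up. A row lasts 1/8 s, in which the tool goes at most 62.5 mm and 10.7 degrees, less where a joint would pass 70% of its speed; a pose out of reach is approached as far as the arm can. A call with a gripper value outside its range is refused whole. The fingers move at their own pace and stop on an object; the grip force is fixed at half the most. Time passes only in rows, so rows that do not move let the fingers close. It gives the time, the measured TCP pose, the force and the opening at its end, in the units of the state.
- status.sense(): the state, without advancing time (a new reading comes with each control period).
- get_image(name): name is "scene" or "top" or "wrist"; returns (picture, depth): 400x640x3 uint8, red, green, blue; 400x640 float32, m along the optical axis (not along the pixel's ray), 0 where there is no reading.
- camera_model(name): a dict with "vertical_fov" (degrees; the focal length in pixels is half the picture's height over the tangent of half this angle, whatever the lens; pixels are square), "cx", "cy" (the principal point, pixels), "rvec" (rotation vector, rad) and "tvec" (3), from world to camera coordinates, as OpenCV has them; the wrist camera has in their place "mount" (4x4, takes a point from camera to tool coordinates, whose origin is the TCP and whose axes are the flange's). Camera axes: x right, y down, z forward; pixel columns grow to the right and rows downward; lengths in m; the calibration is good to about 2 mm. A picture is of the moment at which its call begins: read the wrist's pose just before it. camera_model takes no time and is no camera call.
- close_job(): hands the job in, once; it reports no verdict.
The state is a dict: "t": time; "q": joint angles; "qd": joint speeds; "joint_efforts": joint torques, N m; "position": TCP position; "tool_rot": TCP orientation; "wrist_force": force on the tool from outside, world axes, zero at the start; "ft_torque": the same for the moment, N m; "finger_gap": opening from 0.0 (shut) to 1.0 (fully open).
Only numpy, scipy, OpenCV 4.12 (cv2) and the standard library are available. Lean on these libraries where they do the work, as an engineer would, in place of code of your own. Each camera call takes 0.05 s, during which the arm holds its last target.

## Task

Open the sample-tube box on the sloping stand under the light bar: flip the sprung wire clip off each end of the lid, then take the lid by its handle, lift it square off the box and lay it flat, right way up, inside the steel tray without dropping it. Leave both clips swung open, and do not disturb the petri dish, the tube rack or the bottle.

Things in the scene. Friction and masses are not known exactly. Their poses are not given: they have to be found in the camera images.
- box: Grey plastic tube box, 130 x 180 x 80 mm (x, y, z), fixed on a grey steel stand sloping 30 degrees, low side to the robot. Origin: centre of its underside. z points square out of its mouth (up and back to the robot), x up the slope away from the robot, y level, to the left. Rim 80 mm from the origin along z; capped tubes inside end 8 mm below the rim. Clip lugs stand out 22 mm from each y end, 37 to 57 mm up.
- light_bar: Aluminium LED light bar fixed above the upper half of the box, 32 x 280 x 22 mm (x, y, z), level, held by a mast behind the box. Origin: its centre; its y is the box's y. Its underside is 150 mm above the middle of the shut lid's handle and its near edge 42 mm farther from the robot, so the gripper cannot come straight down; leaning back square to the slope it passes in front of the bar.
- clip_left (a joint): Swing (rad) of the sprung steel-wire bale clip on the box's left end (seen from the robot): 0 shut, wire bar over the lid's ear; grows as its top swings outward (+y of the box) and down; stop at 1.7. Over-centre spring: up to the dead point at 0.6 it pushes back to shut (0.18 N m at most, about 3 N at the tab); past 0.6 it throws itself open to its stop, standing straight out from the box's end.
- clip_right (a joint): Swing (rad) of the sprung steel-wire bale clip on the box's right end (seen from the robot): 0 shut, wire bar over the lid's ear; grows as its top swings outward (-y of the box) and down; stop at 1.7. Over-centre spring: up to the dead point at 0.6 it pushes back to shut (0.18 N m at most, about 3 N at the tab); past 0.6 it throws itself open to its stop, standing straight out from the box's end.
- clip_left_pin (a point): Middle of the left clip's pivot pin, which runs along the box's x; in the box's frame it lies at (0, +102, 45) mm. Two straight 5 mm wire arms, 60 mm apart, rise 44.5 mm from the pin to the cross bar, which carries the finger tab.
- clip_right_pin (a point): Middle of the right clip's pivot pin, which runs along the box's x; in the box's frame it lies at (0, -102, 45) mm. Two straight 5 mm wire arms, 60 mm apart, rise 44.5 mm from the pin to the cross bar, which carries the finger tab.
- clip_left_tab (a point): Middle of the left clip's flat steel finger tab; moves with the clip, 60 mm from the pin. The tab is 44 mm wide (box x), 3 mm thick, 32 mm tall, stands on the wire bar and leans outward 10 degrees. Shut, it spans 5 to 36 mm above the lid's top face and can be pushed outward from the lid side with closed fingertips. Shut, its axes are the box's.
- clip_right_tab (a point): Middle of the right clip's flat steel finger tab; moves with the clip, 60 mm from the pin. The tab is 44 mm wide (box x), 3 mm thick, 32 mm tall, stands on the wire bar and leans outward 10 degrees. Shut, it spans 5 to 36 mm above the lid's top face and can be pushed outward from the lid side with closed fingertips. Shut, its axes are the box's.
- lid: Loose white plastic lid, about 0.2 to 0.3 kg, on the box's rim. Origin: centre of its plate's underside (in the rim's plane); axes as the box's, z out of its top. Plate 142 x 192 x 5 mm (x, y, z). Its skirt reaches 14 mm below the origin and fits over the box with 2 to 3 mm play; a catch ear 48 mm wide at the middle of each y end reaches to 108 mm from centre. On a flat floor its origin is 14 mm up.
- lid_handle (a point): Middle of the grip bar of the lid's bridge handle, 31 mm above the lid's origin; axes as the lid's. The bar runs along the lid's y: 92 mm long, 12 mm thick (x), 18 mm tall, 22 to 40 mm above the origin, on two 14 mm posts 38 mm either side of the middle. The lid's top face is 5 mm above its origin.
- tray: Shallow stainless tray fixed on the bench, 206 x 276 mm outside (x, y), 16 mm deep, 3 mm sheet: inside 200 x 270 mm, floor 3 mm above the bench. Origin: centre of its underside, z up. It lies on the other side of the bench from the box, left or right.
- dish: Bystander: covered petri dish, 92 mm across, 16 mm tall; origin at the centre of its underside.
- tube_rack: Bystander: small white and clear rack of glass test tubes, 60 x 158 mm, 105 mm tall; origin at the centre of its underside.
- bottle: Bystander: amber glass jar with a black cap, 68 mm across, 130 mm tall; origin at the centre of its underside.
Things that resemble listed ones, but are neither listed nor needed, are in the scene too. Leave any green or purple look-alike of the lid alone.

How it is judged:
By the outcome, as a careful person would: the job done as asked, in the order asked, and still so for the second after the job is handed in, with the robot touching nothing.
It also fails if it takes over 67 s, if anything falls off the work surface, if the arm or the gripper's body presses on something with over 40 N, if the wrist force passes 120 N, or if a joint passes its speed limit or range.

## Working session

There is one attempt and no reset: what is moved stays moved. The work goes in short steps, Python scripts to look and compute and a tool call to move; the robot and the scene stay as the last step left them, time stands still between calls to the robot, and variables do not carry over. Pictures are saved under pics/ and viewed, and the job is handed in when it is done.

Besides the shell and the picture viewer there is one more tool, called after "Emit:" by a JSON object that holds its "name" and its "arguments". play_rows: Moves the arm, as the interface text tells. Its arguments: {"type":"object","properties":{"rows":{"type":"array","items":{"type":"object","properties":{"claw":{"type":"number"},"x":{"type":"number"},"y":{"type":"number"},"z":{"type":"number"},"roll":{"type":"number"}}}}},"required":["rows"]}

```bash
mkdir -p pics; cat > h.py <<'E'
import numpy as np, cv2
from station import status,get_image,camera_model
from scipy.spatial.transform import Rotation as R
def K(m):
    f=200/np.tan(np.radians(m["vertical_fov"])/2); return f,m["cx"],m["cy"]
def pose(name,st=None):
    m=camera_model(name)
    if "rvec" in m:
        Rm=cv2.Rodrigues(np.array(m["rvec"],float))[0]; t=np.array(m["tvec"],float).ravel()
        return Rm.T,-Rm.T@t
    M=np.array(m["mount"]); q=st["tool_rot"]; Rt=R.from_quat([q[1],q[2],q[3],q[0]]).as_matrix()
    return Rt@M[:3,:3],Rt@M[:3,3]+np.array(st["position"])
def pts(name,d,st=None):
    f,cx,cy=K(camera_model(name)); v,u=np.mgrid[0:d.shape[0],0:d.shape[1]]
    P=np.stack([(u-cx)/f*d,(v-cy)/f*d,d],-1); Rc,c=pose(name,st)
    W=P@Rc.T+c; W[d==0]=np.nan; return W
def proj(name,X,st=None):
    f,cx,cy=K(camera_model(name)); Rc,c=pose(name,st); p=(np.atleast_2d(X)-c)@Rc
    return np.c_[p[:,0]/p[:,2]*f+cx,p[:,1]/p[:,2]*f+cy]
E
python3 - <<'E'
from h import *
s=status.sense(); print(s)
for n in ("scene","top","wrist"):
    im,d=get_image(n); cv2.imwrite(f"pics/{n}0.png",im[:,:,::-1]); np.savez(f"{n}0.npz",im=im,d=d); print(n,camera_model(n))
E
```

```text
{'t': 0.0, 'q': array([ 1.11921460e+00,  2.59361466e-01,  1.53610277e+00, -1.56556403e-05,
        1.34798188e+00, -2.02820243e-01]), 'qd': array([ 8.63676285e-04,  2.16549869e-03,  1.43679677e-04, -1.13723000e-03,
        1.60025677e-05,  9.52961857e-04]), 'joint_efforts': array([ 7.24991296e-04, -4.37306499e+01, -2.84013730e+01,  7.17786723e-02,
        4.10303241e-02, -1.01938404e-04]), 'position': array([0.13515863, 0.53256227, 0.21779987]), 'tool_rot': array([-2.90618070e-04,  1.24058507e-01,  9.92274472e-01, -8.80017721e-04]), 'wrist_force': array([-0.71731365,  0.07666393,  0.66214645]), 'ft_torque': array([ 0.02062587, -0.0543287 , -0.03679425]), 'finger_gap': 0.9996142467435433}
scene {'vertical_fov': 44.3124034739797, 'cx': 317.6918602746013, 'cy': 200.031462137138, 'rvec': array([ 0.80254459,  2.76710727, -0.82030668]), 'tvec': array([ 0.4298429 , -0.12593694,  1.75347666])}
top {'vertical_fov': 47.56668380639209, 'cx': 313.71266259014726, 'cy': 195.93440393471568, 'rvec': array([ 2.15849202, -2.11974914,  0.17141733]), 'tvec': array([-0.02775591,  0.53886052,  1.5258456 ])}
wrist {'vertical_fov': 63.8225117982109, 'cx': 320.8401087631798, 'cy': 203.78173743745364, 'mount': array([[ 5.89469325e-04, -9.54586710e-01, -2.97932653e-01,
         8.36358442e-02],
       [ 9.99999730e-01,  6.93486203e-04, -2.43422621e-04,
        -1.18594766e-04],
       [ 4.38980183e-04, -2.97932429e-01,  9.54586861e-01,
        -1.64685834e-01],
       [ 0.00000000e+00,  0.00000000e+00,  0.00000000e+00,
         1.00000000e+00]])}
```

View pics/scene0.png

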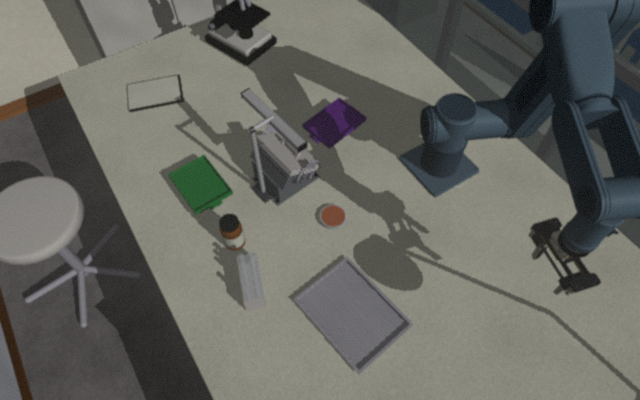

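View pics/top0.png

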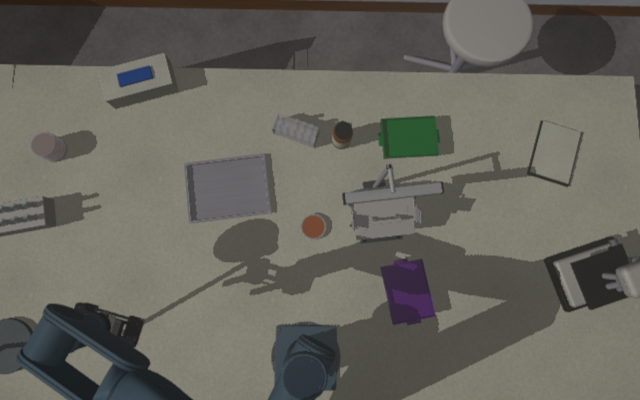

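View pics/wrist0.png

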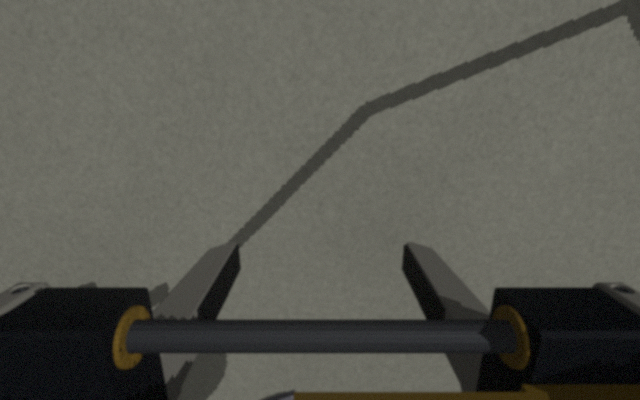

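Candidates for the lid (top view): the white lid on the box at (388,215), green look-alike at (410,137) and purple look-alike at (408,292). I choose the white one. Candidates for the tray: the grey tray at (228,187) and a small frame at (555,153). I choose the grey tray. Next is a close crop to check.

```bash
python3 - <<'E'
from h import *
a=np.load("top0.npz"); im=a["im"]; d=a["d"]
c=cv2.resize(im[165:250,270:450],None,fx=4.4,fy=4.4,interpolation=cv2.INTER_CUBIC); cv2.imwrite("pics/topc.png",c[:,:,::-1])
b=np.load("scene0.npz"); c=cv2.resize(b["im"][80:210,220:350],None,fx=4.5,fy=4.5,interpolation=cv2.INTER_CUBIC); cv2.imwrite("pics/scc.png",c[:,:,::-1])
W=pts("top",d)
for (u,v) in [(228,187),(190,165),(267,158),(272,212),(190,220),(388,215),(360,230),(410,230),(370,208),(410,208),(393,192),(350,196),(438,187),(314,226),(343,134),(297,130),(410,137),(408,292)]: print((u,v),W[v,u].round(3))
E
```

```text
(228, 187) [0.572 0.287 0.003]
(190, 165) [ 0.651  0.428 -0.   ]
(267, 158) [ 0.683  0.153 -0.005]
(272, 212) [0.486 0.128 0.001]
(190, 220) [0.451 0.411 0.018]
(388, 215) [ 0.467 -0.259  0.133]
(360, 230) [ 0.418 -0.171  0.113]
(410, 230) [ 0.422 -0.337  0.101]
(370, 208) [ 0.486 -0.199  0.154]
(410, 208) [ 0.49  -0.329  0.142]
(393, 192) [ 0.509 -0.242  0.328]
(350, 196) [ 0.495 -0.12   0.328]
(438, 187) [ 0.525 -0.369  0.331]
(314, 226) [ 0.437 -0.021  0.024]
(343, 134) [ 0.736 -0.112  0.131]
(297, 130) [0.768 0.045 0.062]
(410, 137) [ 0.757 -0.355  0.041]
(408, 292) [ 0.22  -0.339  0.045]
```

View pics/topc.png

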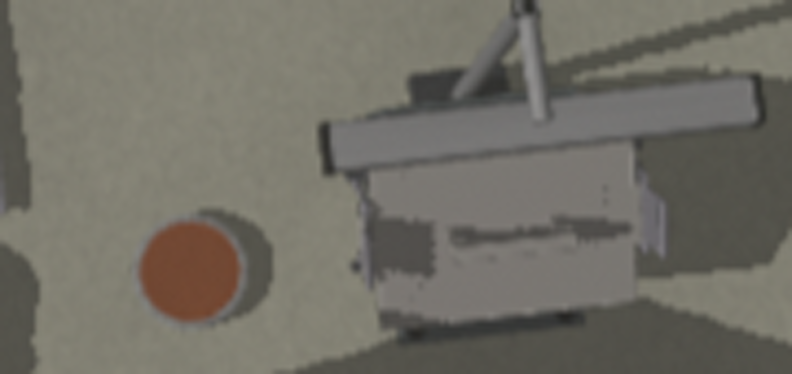

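View pics/scc.png

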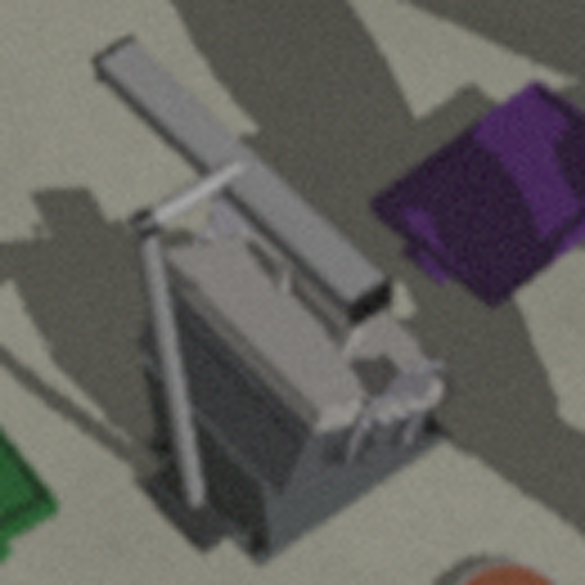

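Emit:
{"name": "play_rows", "arguments": {"rows": [{"claw": 0, "z": -2, "roll": 10}, {"claw": 0, "z": -2, "roll": 10}, {"claw": 0, "z": -2, "roll": 10}, {"claw": 0, "z": -2, "roll": 10}, {"claw": 0, "z": -2, "roll": 10}, {"claw": 0, "z": -2, "roll": 10}, {"claw": 0, "z": -2, "roll": 9}, {"x": -5, "y": 2.5, "z": -1}, {"x": -5, "y": 2.5, "z": -1}, {"x": -5, "y": 2.5, "z": -1}, {"x": -5, "y": 2.5, "z": -1}, {"x": -5, "y": 2.5, "z": -1}, {"x": -5, "y": 2.5, "z": -1}, {"x": -5, "y": 2.5}, {"x": -5, "y": 2.5}, {"x": -5, "y": 2.5}, {"x": -5, "y": 2.5}]}}

```text
validation failed for argument at $.ro...
```

Emit:
{"name": "play_rows", "arguments": {"rows": [{"claw": 0, "x": 0, "y": 0, "z": -2, "roll": 10}]}}

```text
t: 0.28
position: [0.1348, 0.5319, 0.2369]
tool_rot: [-0.001, 0.212, 0.977, -0.002]
wrist_force: [-0.0, -0.3, 0.2]
finger_gap: 1.0
```

Emit:
{"name": "play_rows", "arguments": {"rows": [{"claw": 1, "x": 0, "y": 0, "z": -2, "roll": 10}, {"claw": 1, "x": 0, "y": 0, "z": -2, "roll": 10}, {"claw": 1, "x": 0, "y": 0, "z": -2, "roll": 10}, {"claw": 1, "x": 0, "y": 0, "z": -2, "roll": 10}, {"claw": 1, "x": 0, "y": 0, "z": -2, "roll": 10}, {"claw": 1, "x": 0, "y": 0, "z": -2, "roll": 9}, {"claw": 1, "x": -5, "y": 2.5, "z": -1, "roll": 0}, {"claw": 1, "x": -5, "y": 2.5, "z": -1, "roll": 0}, {"claw": 1, "x": -5, "y": 2.5, "z": -1, "roll": 0}, {"claw": 1, "x": -5, "y": 2.5, "z": -1, "roll": 0}, {"claw": 1, "x": -5, "y": 2.5, "z": -1, "roll": 0}, {"claw": 1, "x": -5, "y": 2.5, "z": -1, "roll": 0}, {"claw": 1, "x": -5, "y": 2.5, "z": 0, "roll": 0}, {"claw": 1, "x": -5, "y": 2.5, "z": 0, "roll": 0}, {"claw": 1, "x": -5, "y": 2.5, "z": 0, "roll": 0}, {"claw": 1, "x": -5, "y": 2.5, "z": 0, "roll": 0}]}}

```text
t: 2.28
position: [0.443, 0.0642, 0.4186]
tool_rot: [-0.0, 0.664, 0.747, 0.0]
wrist_force: [0.7, 0.1, -0.7]
finger_gap: 0.002
```

```bash
python3 - <<'E'
from h import *
s=status.sense(); print(s)
for n in ("wrist","scene"):
    im,d=get_image(n); cv2.imwrite(f"pics/{n}1.png",im[:,:,::-1]); np.savez(f"{n}1.npz",im=im,d=d,p=s["position"],q=s["tool_rot"])
E
```

```text
{'t': 2.275, 'q': array([-1.06467594e-01,  8.47486326e-03,  1.35366433e+00,  2.68470144e-04,
        1.77943023e+00, -2.23797506e-01]), 'qd': array([-0.84803752,  0.32660307, -0.3187547 ,  0.00460862, -0.00977755,
       -0.8434074 ]), 'joint_efforts': array([  3.28969315, -33.75931263, -29.08595145,  -0.19139911,
         0.27616471,   1.0716109 ]), 'position': array([0.44299885, 0.06418382, 0.41855319]), 'tool_rot': array([-6.68811623e-05,  6.64410965e-01,  7.47367415e-01,  1.13612302e-04]), 'wrist_force': array([ 0.66836502,  0.05272005, -0.73308591]), 'ft_torque': array([-0.03143339,  0.04435373,  0.03763285]), 'finger_gap': 0.002119729384587614}
```

View pics/wrist1.png

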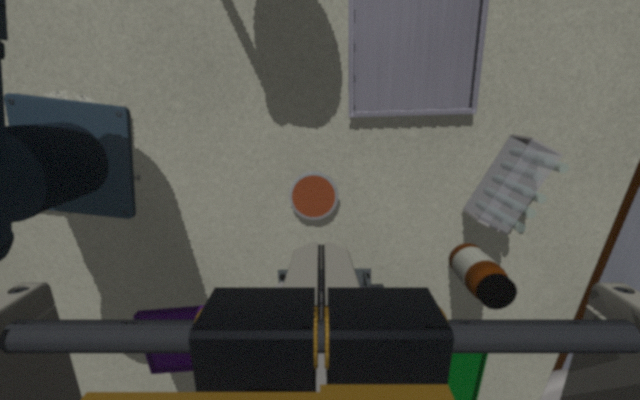

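View pics/scene1.png

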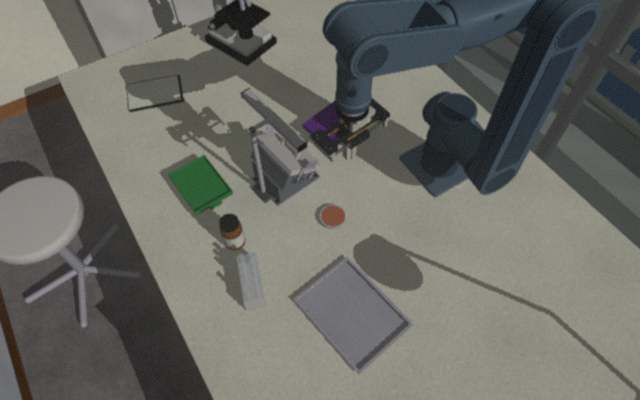

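Emit:
{"name": "play_rows", "arguments": {"rows": [{"claw": 1, "x": 0, "y": 5, "z": 0, "roll": 0}, {"claw": 1, "x": 0, "y": 6, "z": 0, "roll": 0}, {"claw": 1, "x": 0, "y": 6, "z": 0, "roll": 0}, {"claw": 1, "x": 0, "y": 6, "z": 0, "roll": 0}, {"claw": 1, "x": 0, "y": 6, "z": 0, "roll": 0}, {"claw": 1, "x": 0, "y": 6, "z": 0, "roll": 0}, {"claw": 1, "x": 0, "y": 6, "z": 0, "roll": 0}, {"claw": 1, "x": 0, "y": 6, "z": 0, "roll": 0}]}}

```text
t: 3.38
position: [0.8317, 0.1119, 0.3645]
tool_rot: [0.024, 0.664, 0.747, 0.029]
wrist_force: [-0.1, -0.7, 0.2]
finger_gap: 0.005
```

```bash
cat >> h.py <<'E'
def rep():
    s=status.sense(); q=s["tool_rot"]; Rt=R.from_quat([q[1],q[2],q[3],q[0]]).as_matrix()
    print("t",s["t"],"q",s["q"].round(3),"p",s["position"].round(4),"gap",round(s["finger_gap"],3),"F",s["wrist_force"].round(1)); print("x",Rt[:,0].round(3),"y",Rt[:,1].round(3),"z",Rt[:,2].round(3))
    return s,Rt
E
python3 -c "
from h import *
rep()"
```

```text
t 3.375 q [-0.004  0.859  0.191  0.013  2.018 -0.116] p [0.8317 0.1119 0.3645] gap 0.005 F [-0.1 -0.7  0.2]
x [-0.118  0.993  0.002] y [0.99  0.118 0.075] z [ 0.074  0.011 -0.997]
```

Emit:
{"name": "play_rows", "arguments": {"rows": [{"claw": 1, "x": 0, "y": 6, "z": 0, "roll": 0}, {"claw": 1, "x": 0, "y": 6, "z": 0, "roll": 0}]}}

```text
t: 3.62
position: [0.8794, 0.1168, 0.3366]
tool_rot: [0.05, 0.662, 0.745, 0.059]
wrist_force: [-0.2, 1.0, 0.3]
finger_gap: 0.006
```

```bash
python3 -c "
from h import *
rep()"
```

```text
t 3.625 q [-0.002  0.899  0.189  0.023  1.901 -0.112] p [0.8794 0.1168 0.3366] gap 0.006 F [-0.2  1.   0.3]
x [-0.118  0.993  0.003] y [0.981 0.117 0.154] z [ 0.152  0.021 -0.988]
```

Emit:
{"name": "play_rows", "arguments": {"rows": [{"claw": 1, "x": 0, "y": 5, "z": 0, "roll": 0}, {"claw": 1, "x": 0, "y": 5, "z": 0, "roll": 0}, {"claw": 1, "x": 0, "y": 5, "z": 0, "roll": 0}, {"claw": 1, "x": 0, "y": 5, "z": 0, "roll": 0}]}}

```text
t: 4.12
position: [0.9486, 0.1236, 0.3094]
tool_rot: [0.095, 0.657, 0.74, 0.11]
wrist_force: [-0.2, 0.4, -0.3]
finger_gap: 0.007
```

```bash
python3 -c "
from h import *
rep()"
```

```text
t 4.125 q [-1.00e-03  9.44e-01  1.89e-01  3.90e-02  1.72e+00 -1.08e-01] p [0.9486 0.1236 0.3094] gap 0.007 F [-0.2  0.4 -0.3]
x [-0.119  0.993  0.004] y [0.951 0.112 0.287] z [ 0.284  0.038 -0.958]
```

Emit:
{"name": "play_rows", "arguments": {"rows": [{"claw": 1, "x": 0, "y": 5, "z": 0, "roll": 0}, {"claw": 1, "x": 0, "y": 5, "z": 0, "roll": 0}, {"claw": 1, "x": 0, "y": 5, "z": 0, "roll": 0}, {"claw": 1, "x": 0, "y": 5, "z": 0, "roll": 0}]}}

```text
t: 4.62
position: [1.0057, 0.1291, 0.3115]
tool_rot: [0.141, 0.649, 0.73, 0.163]
wrist_force: [0.1, 0.4, 0.1]
finger_gap: 0.003
```

```bash
python3 - <<'E'
from h import *
rep()
a=np.load("top0.npz"); W=pts("top",a["d"]); im=a["im"]
# light bar: z .31-.35
m=(W[...,2]>.30)&(W[...,2]<.36)&(np.abs(W[...,1]+.25)<.2)&(W[...,0]>.42)&(W[...,0]<.6)
P=W[m]; print("bar n",len(P),"z",np.median(P[:,2]))
xy=P[:,:2]; c,(w,h),ang=cv2.minAreaRect(xy.astype(np.float32)*1000); print("bar rect",c,w,h,ang)
u,v=np.nonzero(m)[::-1]
# lid/box points
m=(W[...,2]>.03)&(W[...,2]<.25)&(np.abs(W[...,1]+.25)<.16)&(W[...,0]>.36)&(W[...,0]<.6)
P=W[m]; print(len(P))
# ransac plane
rng=np.random.default_rng(0);best=None
for i in range(2000):
    p=P[rng.choice(len(P),3,False)]; n=np.cross(p[1]-p[0],p[2]-p[0]); 
    if np.linalg.norm(n)<1e-9: continue
    n/=np.linalg.norm(n); e=np.abs((P-p[0])@n); k=(e<.004).sum()
    if best is None or k>best[0]: best=(k,e<.004)
Q=P[best[1]]; c=Q.mean(0); n=np.linalg.svd(Q-c)[2][2]; n*=np.sign(n[2]); print(best[0],"c",c,"n",n,"tilt",np.degrees(np.arccos(n[2])),"yaw",np.degrees(np.arctan2(-n[1],-n[0])), "res",np.std((Q-c)@n))
E
```

```text
t 4.625 q [-0.002  0.964  0.189  0.056  1.558 -0.109] p [1.0057 0.1291 0.3115] gap 0.003 F [0.1 0.4 0.1]
x [-0.119  0.993  0.006] y [0.901 0.106 0.42 ] z [ 0.417  0.055 -0.907]
bar n 1325 z 0.3296531777982892
bar rect (541.533203125, -236.6842041015625) 98.95172119140625 285.96636962890625 7.5964179039001465
2546
1731 c [ 0.459068   -0.24678515  0.13225397] n [-0.49967171 -0.06447961  0.86381164] tilt 30.25271360962729 yaw 7.353038087409131 res 0.0020823769047795034
```

Emit:
{"name": "play_rows", "arguments": {"rows": [{"claw": 1, "x": 0, "y": 5, "z": 0, "roll": 0}, {"claw": 1, "x": 0, "y": 5, "z": 0, "roll": 0}, {"claw": 1, "x": 0, "y": 3, "z": 0, "roll": 0}, {"claw": 1, "x": 0, "y": 0, "z": 0, "roll": 0}]}}

```text
t: 5.12
position: [1.0361, 0.1304, 0.3297]
tool_rot: [0.172, 0.641, 0.721, 0.197]
wrist_force: [0.1, -0.6, -0.1]
finger_gap: 0.004
```

```bash
python3 - <<'E'
from h import *
s,Rt=rep()
print("tilt",np.degrees(np.arccos(-Rt[2,2])),"az",np.degrees(np.arctan2(Rt[1,2],Rt[0,2])))
a=np.load("top0.npz"); W=pts("top",a["d"]); im=a["im"]
m=(np.abs(W[...,2]-.3297)<.008)&(np.abs(W[...,1]+.25)<.2)&(W[...,0]>.42)&(W[...,0]<.6)
P=W[m]*1000; P=P[:,:2]
# restrict to bar strip
l=cv2.fitLine(P.astype(np.float32),cv2.DIST_HUBER,0,.01,.01).ravel(); print(l)
ax=l[:2]*np.sign(l[1]); off=(P-l[2:])@np.array([ax[1],-ax[0]]); k=np.abs(off)<20
r=cv2.minAreaRect(P[k].astype(np.float32)); print(r, np.degrees(np.arctan2(-ax[0],ax[1])))
E
```

```text
t 5.125 q [-0.005  0.962  0.188  0.068  1.466 -0.111] p [1.0361 0.1304 0.3297] gap 0.004 F [ 0.1 -0.6 -0.1]
x [-0.119  0.993  0.005] y [0.857 0.1   0.505] z [ 0.501  0.065 -0.863]
tilt 30.344772853425066 az 7.353749953130599
[ 1.3524677e-01 -9.9081194e-01  5.0976865e+02 -2.4069464e+02]
((510.7323303222656, -240.79388427734375), (36.64106369018555, 285.9471435546875), 7.555642127990723) 7.7728887
```

```bash
cat >> h.py <<'E'
def go(target,step=6.0,s=None):
    if s is None: s=status.sense()
    q=s["tool_rot"]; Rt=R.from_quat([q[1],q[2],q[3],q[0]]).as_matrix()
    D=Rt.T@(np.array(target)-s["position"])*100; n=int(np.ceil(np.linalg.norm(D)/step)); print("tool cm",D.round(2),"rows",n,"each",(D/n).round(2))
E
python3 - <<'E'
from h import *
go([.36,.05,.42])
s=dict(status.sense()); s["position"]=np.array([.36,.05,.42]); go([.354,-.26,.34],s=s)
E
```

```text
tool cm [  0.09 -54.2  -42.19] rows 12 each [ 0.01 -4.52 -3.52]
tool cm [-30.75  -7.65   4.6 ] rows 6 each [-5.13 -1.27  0.77]
```

Emit:
{"name": "play_rows", "arguments": {"rows": [{"claw": 1, "x": 0, "y": -4.5, "z": -3.5, "roll": -0.6}, {"claw": 1, "x": 0, "y": -4.5, "z": -3.5, "roll": 0}, {"claw": 1, "x": 0, "y": -4.5, "z": -3.5, "roll": 0}, {"claw": 1, "x": 0, "y": -4.5, "z": -3.5, "roll": 0}, {"claw": 1, "x": 0, "y": -4.5, "z": -3.5, "roll": 0}, {"claw": 1, "x": 0, "y": -4.5, "z": -3.5, "roll": 0}, {"claw": 1, "x": 0, "y": -4.5, "z": -3.5, "roll": 0}, {"claw": 1, "x": 0, "y": -4.5, "z": -3.5, "roll": 0}, {"claw": 1, "x": 0, "y": -4.5, "z": -3.5, "roll": 0}, {"claw": 1, "x": 0, "y": -4.5, "z": -3.5, "roll": 0}, {"claw": 1, "x": 0, "y": -4.5, "z": -3.5, "roll": 0}]}}

```text
t: 6.5
position: [0.4363, 0.0548, 0.4119]
tool_rot: [0.173, 0.638, 0.724, 0.197]
wrist_force: [-0.7, -0.8, -0.1]
finger_gap: 0.005
```

```bash
python3 - <<'E'
from h import *
s,Rt=rep()
go([.354,-.26,.34])
E
```

```text
t 6.5 q [-0.328 -0.386  1.789  0.236  1.263 -0.472] p [0.4363 0.0548 0.4119] gap 0.005 F [-0.7 -0.8 -0.1]
x [-0.126  0.992  0.001] y [0.856 0.109 0.505] z [ 0.501  0.065 -0.863]
tool cm [-30.2  -14.1    0.05] rows 6 each [-5.03 -2.35  0.01]
```

Emit:
{"name": "play_rows", "arguments": {"rows": [{"claw": 1, "x": -5, "y": -1.5, "z": 0, "roll": 0}, {"claw": 1, "x": -5, "y": -2, "z": 0, "roll": 0}, {"claw": 1, "x": -5, "y": -2, "z": 0, "roll": 0}, {"claw": 1, "x": -5, "y": -2, "z": 0, "roll": 0}, {"claw": 1, "x": -5, "y": -2, "z": 0, "roll": 0}, {"claw": 1, "x": -5, "y": -2, "z": 0, "roll": 0}, {"claw": 1, "x": 0, "y": 0, "z": 0, "roll": 0}]}}

```text
t: 7.38
position: [0.3764, -0.2585, 0.3517]
tool_rot: [0.171, 0.641, 0.722, 0.197]
wrist_force: [0.4, 0.4, -0.2]
finger_gap: 0.008
```

```bash
python3 - <<'E'
from h import *
s,Rt=rep()
n="wrist"
im,d=get_image(n); cv2.imwrite(f"pics/{n}2.png",im[:,:,::-1]); np.savez(f"{n}2.npz",im=im,d=d,p=s["position"],q=s["tool_rot"])
im,d=get_image("scene"); cv2.imwrite(f"pics/scene2.png",im[:,:,::-1])
E
```

```text
t 7.375 q [-1.3   -0.187  1.8    0.525  1.463 -1.46 ] p [ 0.3764 -0.2585  0.3517] gap 0.008 F [ 0.4  0.4 -0.2]
x [-0.121  0.993  0.004] y [0.858 0.102 0.504] z [ 0.499  0.064 -0.864]
```

View pics/wrist2.png

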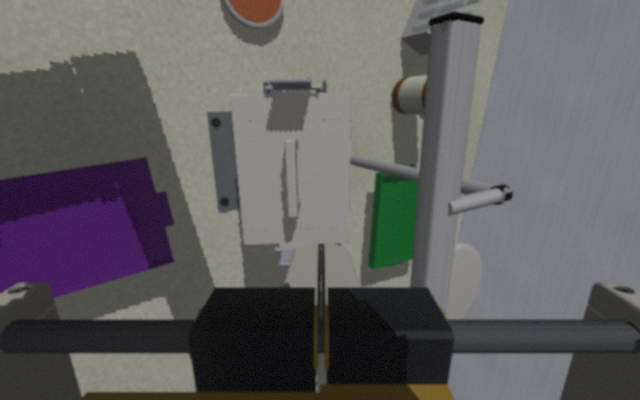

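View pics/scene2.png

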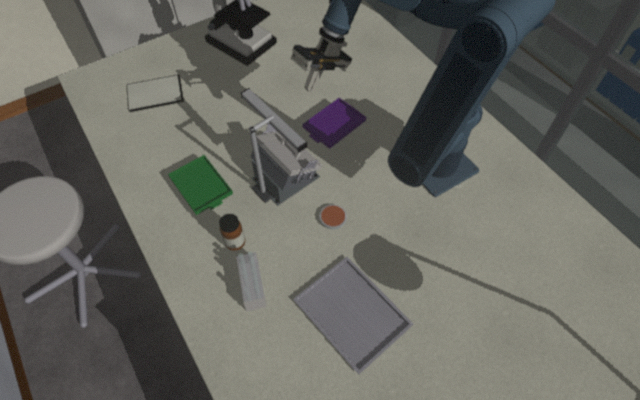

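The wrist view shows the white lid square-on at about (235–352, 95–243). The handle bar is at (291,178), the left clip tab at (293,86), the right clip at (287,255), and the light bar at (450,150). Next I measure the box frame.

```bash
python3 - <<'E'
from h import *
a=np.load("wrist2.npz"); s=dict(position=a["p"],tool_rot=a["q"]); W=pts("wrist",a["d"],s); im=a["im"]
q=a["q"]; Rt=R.from_quat([q[1],q[2],q[3],q[0]]).as_matrix()
P=np.concatenate([W[105:235,250:280].reshape(-1,3),W[105:235,305:345].reshape(-1,3)]); P=P[np.isfinite(P[:,0])]
c=P.mean(0); n=np.linalg.svd(P-c)[2][2]; n*=np.sign(n[2]); print("c",c,"n",n,"tilt",np.degrees(np.arccos(n[2])),"yaw",np.degrees(np.arctan2(-n[1],-n[0])),"res",np.std((P-c)@n))
by=np.array([-n[1],n[0],0])*-1; 
if by[1]<0: by=-by
by/=np.linalg.norm(by); bx=np.cross(by,n)
h=(W-c)@n
# lid plate mask by rays on top plane using colour: points |h|<6mm connected
m=(np.abs(h)<.006).astype(np.uint8); m[:, :200]=0; m[:,370:]=0; m[280:]=0
nl,lab=cv2.connectedComponents(m); m=(lab==lab[150,330])
Q=W[m]; r=cv2.minAreaRect((np.c_[(Q-c)@bx,(Q-c)@by]*1000).astype(np.float32)); print("lid rect mm (bx,by)",r)
x=(Q-c)@bx;y=(Q-c)@by
print("pct x",np.percentile(x,[.3,1,99,99.7])*1000,"y",np.percentile(y,[.3,1,99,99.7])*1000)
# edges direction: lower edge (small col) per row
m2=(h>.020)&(h<.05); m2[:, :240]=False; m2[:,345:]=False; m2[280:]=False; m2[:110]=False;m2[240:]=False
H=W[m2]; r=cv2.minAreaRect((np.c_[(H-c)@bx,(H-c)@by]*1000).astype(np.float32)); print("handle",len(H),r,"h",np.median(h[m2]), "c",np.median(H,0))
for nm,sl in (("L",(slice(70,100),slice(255,335))),("R",(slice(243,275),slice(270,300)))):
    w=W[sl].reshape(-1,3); k=((w-c)@n>-.01)&((w-c)@n<.06); w=w[k]; print(nm,len(w),np.percentile((w-c)@bx*1000,[2,50,98]).round(1),np.percentile((w-c)@by*1000,[2,50,98]).round(1),np.percentile((w-c)@n*1000,[2,50,98]).round(1))
cv2.imwrite("pics/w2c.png",cv2.resize(im[60:290,190:370],None,fx=2.6,fy=2.6,interpolation=cv2.INTER_CUBIC)[:,:,::-1])
E
```

```text
c [ 0.46772438 -0.24381629  0.13630086] n [-0.49540924 -0.06649454  0.86611094] tilt 29.990196833561377 yaw 7.6446338189345795 res 0.0008206087216861645
lid rect mm (bx,by) ((-7.727874755859375, -3.5533447265625), (203.30877685546875, 142.39373779296875), 89.9702377319336)
pct x [-78.00626228 -76.97820816  61.94734076  62.97447591] y [-102.4647945   -98.2644749    92.66410244   95.8408341 ]
handle 892 ((-7.231863498687744, -2.650665283203125), (91.26882934570312, 13.010226249694824), 89.76683807373047) h 0.034677629092245824 c [ 0.44488164 -0.24616955  0.16250764]
L 1233 [-44.   -3.7  40.7] [ 85.6  94.9 106.3] [-1.6  1.1 38.8]
R 356 [-36.1 -19.8  -4.6] [-110.8 -104.7  -98.4] [-2.2  8.6 38.7]
```

View pics/w2c.png

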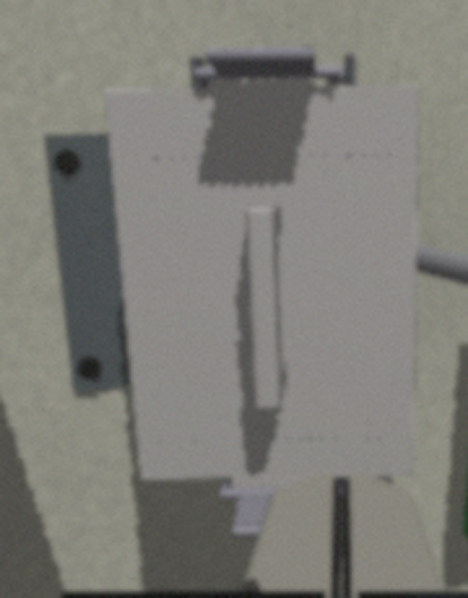

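```bash
cat >> h.py <<'E'
n_=np.array([-0.49540924,-0.06649454,0.86611094]); c_=np.array([0.46772438,-0.24381629,0.13630086])
by_=np.array([n_[1],-n_[0],0]); by_/=np.linalg.norm(by_); bx_=np.cross(by_,n_)
if bx_[0]<0: print("SIGN")
B_=np.c_[bx_,by_,n_]; O_=c_+B_@np.array([-.0074,-.003,0])
def box(b): return O_+B_@(np.array(b)/1000.)
def tobox(p): return (B_.T@(np.array(p)-O_)*1000).round(1)
def gob(b,step=6.): 
    s=status.sense(); print("now box",tobox(s["position"])); go(box(b),step,s)
E
python3 - <<'E'
from h import *
print(B_,O_); s,Rt=rep(); print("tool axes in box\n",(B_.T@Rt).round(4))
gob([-6,78,60]); gob([-6,78,11])
E
```

```text
[[ 0.85841313 -0.13302851 -0.49540924]
 [ 0.11521744  0.99111221 -0.06649454]
 [ 0.49985182  0.          0.86611094]] [ 0.46177121 -0.24764224  0.13260196]
t 7.475 q [-1.296 -0.192  1.802  0.526  1.464 -1.459] p [ 0.3774 -0.2554  0.3527] gap 0.007 F [-0.   0.5  0.3]
x [-0.124  0.992  0.003] y [0.857 0.106 0.504] z [ 0.5    0.065 -0.863]
tool axes in box
 [[ 0.0091  0.9999  0.0053]
 [ 1.     -0.0091 -0.0018]
 [-0.0018  0.0053 -1.    ]]
now box [ 36.7   3.6 233. ]
tool cm [ 7.44 -4.43 17.26] rows 4 each [ 1.86 -1.11  4.32]
now box [ 36.7   3.6 233. ]
tool cm [ 7.44 -4.45 22.16] rows 4 each [ 1.86 -1.11  5.54]
```

Emit:
{"name": "play_rows", "arguments": {"rows": [{"claw": 1, "x": 3.7, "y": -2.2, "z": 0, "roll": -0.5}, {"claw": 1, "x": 3.7, "y": -2.2, "z": 0, "roll": 0}, {"claw": 1, "x": 0, "y": 0, "z": 5.5, "roll": 0}, {"claw": 1, "x": 0, "y": 0, "z": 5.5, "roll": 0}, {"claw": 1, "x": 0, "y": 0, "z": 5.5, "roll": 0}, {"claw": 1, "x": 0, "y": 0, "z": 0, "roll": 0}, {"claw": 1, "x": 0, "y": 0, "z": 0, "roll": 0}]}}

```text
t: 8.35
position: [0.4133, -0.1758, 0.1898]
tool_rot: [0.174, 0.634, 0.728, 0.196]
wrist_force: [0.0, -0.4, 1.4]
finger_gap: 0.005
```

```bash
python3 - <<'E'
from h import *
s,Rt=rep(); print("tool axes in box\n",(B_.T@Rt).round(4))
gob([-6,78,10])
im,d=get_image("wrist"); cv2.imwrite(f"pics/wrist3.png",im[:,:,::-1])
im,d=get_image("scene"); cv2.imwrite(f"pics/scene3.png",cv2.resize(im[50:220,210:400],None,fx=3,fy=3)[:,:,::-1])
E
```

```text
t 8.35 q [-1.089 -0.132  2.169  0.6    0.996 -1.532] p [ 0.4133 -0.1758  0.1898] gap 0.005 F [ 0.  -0.4  1.4]
x [-0.135  0.991 -0.004] y [0.855 0.119 0.505] z [ 0.501  0.065 -0.863]
tool axes in box
 [[-0.0042  1.      0.0064]
 [ 1.      0.0042 -0.0025]
 [-0.0025  0.0064 -1.    ]]
now box [-4.7 77.7 68.7]
tool cm [ 0.05 -0.17  5.87] rows 1 each [ 0.05 -0.17  5.87]
```

View pics/wrist3.png

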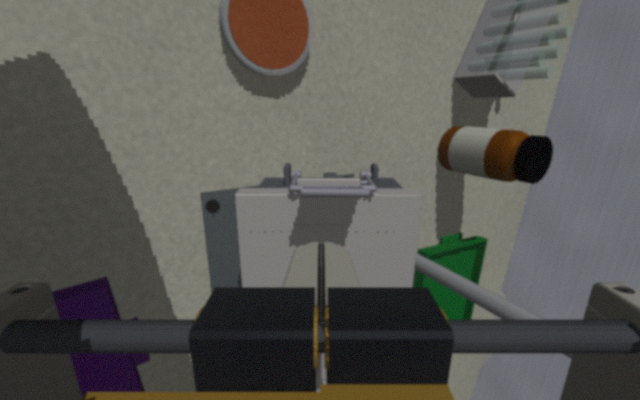

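View pics/scene3.png

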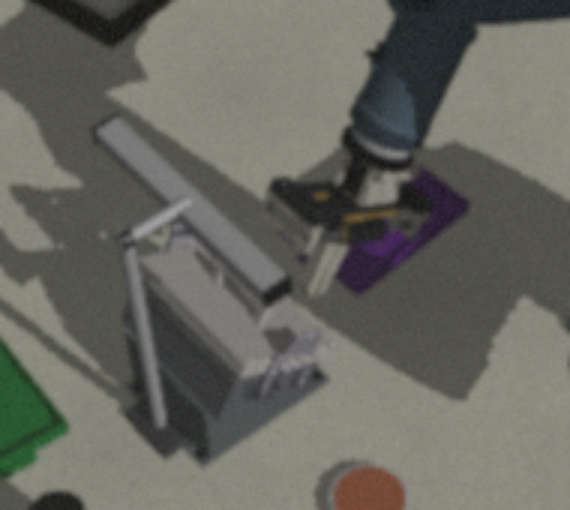

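Emit:
{"name": "play_rows", "arguments": {"rows": [{"claw": 1, "x": 0, "y": 0, "z": 4, "roll": 0}, {"claw": 1, "x": 0, "y": 0, "z": 1.8, "roll": 0}, {"claw": 1, "x": 0, "y": 0, "z": 0, "roll": 0}, {"claw": 1, "x": 0, "y": 0, "z": 0, "roll": 0}]}}

```text
t: 8.95
position: [0.4421, -0.1736, 0.1394]
tool_rot: [0.174, 0.635, 0.727, 0.196]
wrist_force: [0.4, -0.5, -0.6]
finger_gap: 0.008
```

```bash
python3 - <<'E'
from h import *
s,Rt=rep()
gob([-6,143,10])
E
```

```text
t 8.95 q [-1.    -0.006  2.209  0.677  0.815 -1.577] p [ 0.4421 -0.1736  0.1394] gap 0.008 F [ 0.4 -0.5 -0.6]
x [-0.132  0.991 -0.005] y [0.855 0.116 0.505] z [ 0.502  0.063 -0.863]
now box [-5.  76.  10.8]
tool cm [ 6.7  -0.09  0.05] rows 2 each [ 3.35 -0.05  0.02]
```

Emit:
{"name": "play_rows", "arguments": {"rows": [{"claw": 1, "x": 1.5, "y": 0, "z": 0, "roll": 0}, {"claw": 1, "x": 1, "y": 0, "z": 0, "roll": 0}, {"claw": 1, "x": 1, "y": 0, "z": 0, "roll": 0}, {"claw": 1, "x": 1, "y": 0, "z": 0, "roll": 0}, {"claw": 1, "x": 1, "y": 0, "z": 0, "roll": 0}, {"claw": 1, "x": 1, "y": 0, "z": 0, "roll": 0}]}}

```text
t: 9.7
position: [0.4329, -0.1068, 0.1375]
tool_rot: [0.172, 0.635, 0.727, 0.196]
wrist_force: [0.2, -0.1, 1.0]
finger_gap: 0.006
```

```bash
python3 - <<'E'
from h import *
s,Rt=rep()
gob([-6,145,10])
im,d=get_image("wrist"); cv2.imwrite(f"pics/wrist4.png",im[:,:,::-1])
E
```

```text
t 9.7 q [-0.887 -0.093  2.293  0.669  0.764 -1.473] p [ 0.4329 -0.1068  0.1375] gap 0.006 F [ 0.2 -0.1  1. ]
x [-0.134  0.991 -0.001] y [0.856 0.116 0.504] z [ 0.5    0.066 -0.864]
now box [ -6.1 143.4   9.2]
tool cm [ 0.16  0.01 -0.08] rows 1 each [ 0.16  0.01 -0.08]
```

View pics/wrist4.png

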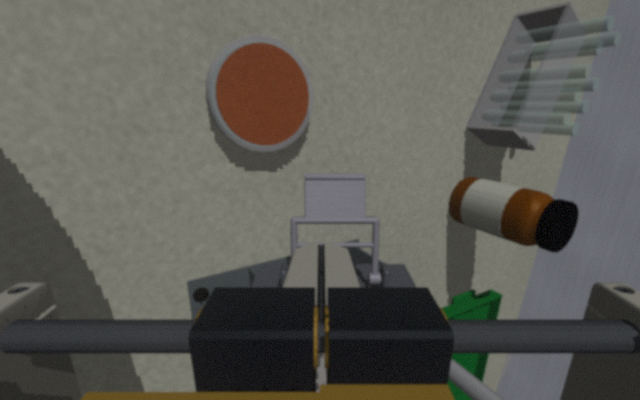

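The left clip is now open: the tab stands straight out at (335,198). Next is the right clip.

Emit:
{"name": "play_rows", "arguments": {"rows": [{"claw": 1, "x": 0, "y": 0, "z": -4, "roll": 0}, {"claw": 1, "x": 0, "y": 0, "z": -3, "roll": 0}, {"claw": 1, "x": -5.5, "y": 0, "z": 0, "roll": 0}, {"claw": 1, "x": -5.5, "y": 0, "z": 0, "roll": 0}, {"claw": 1, "x": -5.5, "y": 0, "z": 0, "roll": 0}, {"claw": 1, "x": -5.5, "y": 0, "z": 0, "roll": 0}, {"claw": 1, "x": 0, "y": 0, "z": 0, "roll": 0}, {"claw": 1, "x": 0, "y": 0, "z": 0, "roll": 0}]}}

```text
t: 10.75
position: [0.4272, -0.3296, 0.198]
tool_rot: [0.172, 0.635, 0.727, 0.197]
wrist_force: [0.3, 1.0, -0.7]
finger_gap: 0.002
```

```bash
python3 - <<'E'
from h import *
s,Rt=rep();print("tool axes in box\n",(B_.T@Rt).round(4))
gob([-6,-76,10])
im,d=get_image("wrist"); cv2.imwrite(f"pics/wrist5.png",im[:,:,::-1])
E
```

```text
t 10.75 q [-1.228  0.108  1.909  0.591  1.085 -1.634] p [ 0.4272 -0.3296  0.198 ] gap 0.002 F [ 0.3  1.  -0.7]
x [-0.133  0.991  0.   ] y [0.856 0.115 0.504] z [ 0.499  0.067 -0.864]
tool axes in box
 [[-3.0e-04  1.0e+00  4.8e-03]
 [ 1.0e+00  3.0e-04  2.0e-04]
 [ 2.0e-04  4.8e-03 -1.0e+00]]
now box [ -6.4 -76.6  79.2]
tool cm [0.06 0.01 6.92] rows 2 each [0.03 0.   3.46]
```

View pics/wrist5.png

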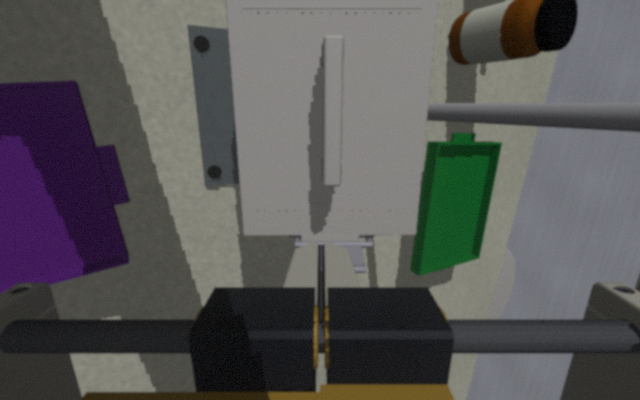

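Emit:
{"name": "play_rows", "arguments": {"rows": [{"claw": 1, "x": 0.1, "y": 0, "z": 4, "roll": 0}, {"claw": 1, "x": 0, "y": 0, "z": 2.9, "roll": 0}, {"claw": 1, "x": 0, "y": 0, "z": 0, "roll": 0}, {"claw": 1, "x": 0, "y": 0, "z": 0, "roll": 0}, {"claw": 1, "x": -1, "y": 0, "z": 0, "roll": 0}, {"claw": 1, "x": -1, "y": 0, "z": 0, "roll": 0}, {"claw": 1, "x": -1, "y": 0, "z": 0, "roll": 0}, {"claw": 1, "x": -1, "y": 0, "z": 0, "roll": 0}, {"claw": 1, "x": -1, "y": 0, "z": 0, "roll": 0}, {"claw": 1, "x": -1, "y": 0, "z": 0, "roll": 0}, {"claw": 1, "x": -0.7, "y": 0, "z": 0, "roll": 0}, {"claw": 1, "x": 0, "y": 0, "z": 0, "roll": 0}]}}

```text
t: 12.3
position: [0.4708, -0.3924, 0.1393]
tool_rot: [0.173, 0.635, 0.727, 0.196]
wrist_force: [0.1, -0.2, 0.2]
finger_gap: 0.008
```

```bash
python3 - <<'E'
from h import *
s,Rt=rep();print("tool axes in box\n",(B_.T@Rt).round(4))
gob([-30,-144,12])
im,d=get_image("wrist"); cv2.imwrite(f"pics/wrist6.png",im[:,:,::-1])
im,d=get_image("top"); cv2.imwrite(f"pics/top6.png",cv2.resize(im[150:260,300:480],None,fx=4,fy=4)[:,:,::-1])
E
```

```text
t 12.3 q [-1.187  0.309  1.815  0.631  0.974 -1.672] p [ 0.4708 -0.3924  0.1393] gap 0.008 F [ 0.1 -0.2  0.2]
x [-0.132  0.991 -0.003] y [0.856 0.116 0.504] z [ 0.5    0.064 -0.863]
tool axes in box
 [[-9.0e-04  1.0e+00  5.3e-03]
 [ 1.0e+00  9.0e-04 -2.8e-03]
 [-2.8e-03  5.2e-03 -1.0e+00]]
now box [  -5.6 -144.7   11. ]
tool cm [ 0.07 -2.44 -0.12] rows 1 each [ 0.07 -2.44 -0.12]
```

View pics/wrist6.png

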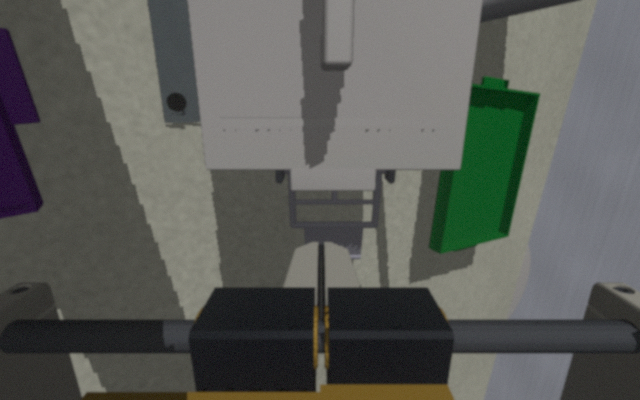

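View pics/top6.png

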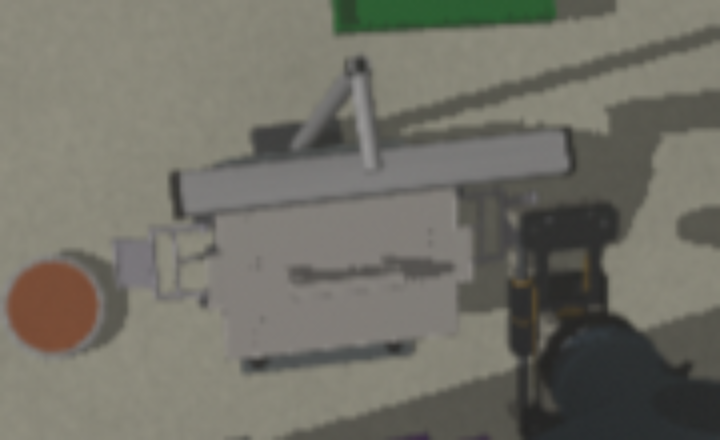

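Both clips are open: the right one hangs out under the fingertips at (335,235), and the left shows at (150,262) in the top crop. I'll lift clear. Before gripping I'll fit a kinematic model, because I also need a way to bring the tool from the 30° lean back to vertical.

```bash
cat > kin.py <<'E'
import numpy as np
from scipy.spatial.transform import Rotation as R
from scipy.optimize import least_squares
ry=lambda a:R.from_euler('y',a).as_matrix(); rz=lambda a:R.from_euler('z',a).as_matrix()
def fk(q,P):
    a,d,h,L1,e,L2,Lt=P
    M=rz(q[0]); p=M@np.array([a,d,h])
    M=M@ry(q[1]); p=p+M@np.array([0,0,L1]); el=p
    M=M@ry(q[2]); p=p+M@np.array([e,0,L2]); wr=p
    M=M@rz(q[3])@ry(q[4])@rz(q[5]); p=p+M@np.array([0,0,Lt])
    return p,M,el,wr
D=[([1.11921460,2.59361466e-01,1.53610277,0,1.34798188,-.20282],[.13515863,.53256227,.21779987]),
([-1.06467594e-01,8.47486326e-03,1.35366433,2.7e-4,1.77943,-.2237975],[.44299885,.06418382,.41855319]),
([-0.004,.859,.191,.013,2.018,-.116],[.8317,.1119,.3645]),
([-0.001,.944,.189,.039,1.72,-.108],[.9486,.1236,.3094]),
([-0.005,.962,.188,.068,1.466,-.111],[1.0361,.1304,.3297]),
([-1.3,-.187,1.8,.525,1.463,-1.46],[.3764,-.2585,.3517]),
([-1.089,-.132,2.169,.6,.996,-1.532],[.4133,-.1758,.1898]),
([-.887,-.093,2.293,.669,.764,-1.473],[.4329,-.1068,.1375]),
([-1.228,.108,1.909,.591,1.085,-1.634],[.4272,-.3296,.198]),
([-1.187,.309,1.815,.631,.974,-1.672],[.4708,-.3924,.1393])]
f=lambda P:np.concatenate([fk(q,P)[0]-np.array(p) for q,p in D])
S=least_squares(f,[0,.1,.3,.4,0,.4,.3]); PK=S.x
if __name__=="__main__":
    print(PK.round(4),"max res mm",np.abs(S.fun).max()*1000); print(fk(D[-1][0],PK)[1].round(3))
E
python3 kin.py
```

```text
[3.000e-04 1.108e-01 2.215e-01 5.345e-01 6.020e-02 4.257e-01 3.668e-01] max res mm 0.35116011814116666
[[-0.856 -0.133  0.5  ]
 [-0.116  0.991  0.065]
 [-0.504 -0.002 -0.864]]
```

```bash
cat > sim.py <<'E'
from kin import *
LO=np.array([-3.14,-.91,.19,-1.22,.22,-3.12]); HI=np.array([3.14,2.08,2.58,4.36,2.71,3.12])
RZ=rz(np.pi/2)
def FK(q): p,M,el,wr=fk(q,PK); return p,M@RZ,el,wr
def ik(q0,p,Rt,w):
    def g(q):
        pp,M,_,_=FK(q); return np.r_[(pp-p),w*R.from_matrix(M.T@Rt).as_rotvec()]
    s=least_squares(g,np.clip(q0,LO+1e-6,HI-1e-6),bounds=(LO,HI)); return s.x,s.cost
def row(q,pc,Rc,d,roll,w):
    p=pc+Rc@np.array(d)/100; Rn=Rc@rz(np.radians(roll)); q2,c=ik(q,p,Rn,w); pp,M,_,_=FK(q2); return q2,pp,M,c
def tilt(M): return np.degrees(np.arccos(-M[2,2])),np.degrees(np.arctan2(M[1,2],M[0,2]))
E
python3 - <<'E'
from sim import *
q0=np.array([-1.00e-03,9.44e-01,1.90e-01,3.90e-02,1.72,-1.08e-01])
for w in (.1,.15,.2,.25,.3,.4,.5,.7,1):
    q=q0; p,M,_,_=FK(q)
    for i in range(4): q,p,M,c=row(q,p,M,[0,5,0],0,w)
    print(w,p.round(4),tilt(M))
E
```

```text
0.1 [1.1103 0.1427 0.394 ] (np.float64(45.720162967934485), np.float64(7.468312485036799))
0.15 [1.0988 0.1413 0.3847] (np.float64(43.327924687942115), np.float64(7.47652637821891))
0.2 [1.0855 0.1395 0.374 ] (np.float64(40.605050606392396), np.float64(7.486648448978254))
0.25 [1.0718 0.1378 0.363 ] (np.float64(37.84638406746451), np.float64(7.498087905709082))
0.3 [1.0587 0.1361 0.3526] (np.float64(35.23857763480432), np.float64(7.510147159666631))
0.4 [1.0363 0.1332 0.3349] (np.float64(30.80100662940257), np.float64(7.534889067249513))
0.5 [1.0192 0.1311 0.3216] (np.float64(27.46307153770744), np.float64(7.558091213670163))
0.7 [0.9975 0.1283 0.3051] (np.float64(23.26421912381523), np.float64(7.595880116378746))
1 [0.9819 0.1263 0.2935] (np.float64(20.25471248673795), np.float64(7.631977285851369))
```

```bash
python3 - <<'E'
from sim import *
q=np.array([-0.328,-0.386,1.789,0.236,1.263,-0.472]); p,M,_,_=FK(q); print(p,tilt(M))
w=.6
Mg=M.copy()
xh=np.array([.991,.133,0])
for z in (.2,.3,.4,.5,.6,.7):
  for r in (.45,):
    tgt=np.array([r,.06,z]); q1,c=ik(q,tgt,Mg,w); p,M,_,_=FK(q1)
    if c>1e-5: print(z,"start unreachable",c,tilt(M)); 
    for name,dw in (("in",-xh),("in-up",(-xh+[0,0,.7])/1.22),("in-dn",(-xh-[0,0,.7])/1.22),("up",np.array([0,0,1.])),("dn",np.array([0,0,-1.]))):
        qq,pp,MM=q1,p,M; out=[]
        for i in range(30):
            qq,pp,MM,c=row(qq,pp,MM,MM.T@dw*5,0,w)
            if i%5==4: out.append("%.0f@%.0f (%.2f %.2f %.2f)"%(*tilt(MM),*pp))
            if pp[2]<.1: break
        print(z,name,out[-5:],qq.round(2))
E
```

```text
[0.43605456 0.05494837 0.41190619] (np.float64(30.347584315948062), np.float64(7.376462654675701))
0.2 in ['17@1 (0.20 0.05 0.20)', '15@-11 (-0.01 0.08 0.20)', '15@-11 (-0.26 0.05 0.20)', '15@-11 (-0.51 0.01 0.20)', '15@-11 (-0.75 -0.02 0.20)'] [3.01 0.87 0.58 0.02 1.95 2.9 ]
0.2 in-up ['20@6 (0.23 0.04 0.49)', '14@-9 (0.14 0.08 0.63)', '15@-11 (-0.04 0.07 0.75)', '22@-6 (-0.13 0.02 0.73)', '30@-8 (-0.19 -0.02 0.72)'] [ 0.29 -0.76  0.67 -0.52  2.71 -0.35]
0.2 in-dn ['27@7 (0.28 0.04 0.12)', '17@7 (0.21 0.03 0.10)'] [-1.39 -0.89  2.58  0.3   1.44 -1.55]
0.2 up ['30@7 (0.45 0.06 0.70)', '35@7 (0.43 0.06 0.85)', '44@7 (0.39 0.05 0.90)', '52@7 (0.40 0.05 0.95)', '61@7 (0.43 0.06 1.00)'] [-1.42 -0.15  0.19  1.53  2.07 -0.05]
0.2 dn [] [-0.29  0.11  2.44  1.12  0.23 -1.47]
0.3 in ['17@1 (0.20 0.05 0.30)', '14@-8 (0.01 0.06 0.30)', '5@-3 (-0.08 -0.00 0.30)', '6@-169 (-0.15 -0.02 0.31)', '16@-172 (-0.21 -0.03 0.31)'] [ 1.63 -0.91  2.07  0.31  1.99  1.65]
0.3 in-up ['20@6 (0.23 0.04 0.59)', '14@-9 (0.14 0.08 0.73)', '16@-3 (0.00 0.08 0.78)', '17@19 (-0.12 0.11 0.76)', '18@40 (-0.29 0.12 0.75)
[... 2630 characters left out ...]
, '21@-10 (-0.22 -0.01 0.63)', '26@-17 (-0.23 -0.04 0.65)'] [ 0.28 -0.91  0.89 -0.6   2.71 -0.42]
0.7 in-up ['24@4 (0.25 0.05 0.84)', '24@-5 (0.10 0.09 0.84)', '30@-2 (-0.03 0.03 0.82)', '37@-3 (-0.13 -0.01 0.80)', '44@-6 (-0.20 -0.06 0.79)'] [ 0.31 -0.68  0.28 -0.74  2.71 -0.59]
0.7 in-dn ['28@7 (0.28 0.04 0.56)', '20@6 (0.23 0.04 0.41)', '14@-9 (0.14 0.08 0.27)', '14@-13 (-0.06 0.07 0.13)'] [ 2.13 -0.29  2.43 -0.19  1.18  2.1 ]
0.7 up ['44@7 (0.39 0.05 0.90)', '52@7 (0.40 0.05 0.95)', '61@7 (0.43 0.06 1.00)', '71@7 (0.45 0.06 1.06)', '82@7 (0.47 0.06 1.12)'] [-1.41 -0.15  0.19  1.53  1.72 -0.04]
0.7 dn ['30@7 (0.45 0.06 0.45)', '30@7 (0.45 0.06 0.20)'] [-0.29  0.11  2.44  1.12  0.23 -1.47]
```

```bash
nproc; cat > sim2.py <<'E'
import numpy as np
from math import sin,cos
from sim import PK,LO,HI,FK,tilt
from scipy.optimize import least_squares
from scipy.spatial.transform import Rotation as R
a,d,h,L1,e,L2,Lt=PK
def Ry(t): c,s=cos(t),sin(t); return np.array([[c,0,s],[0,1,0],[-s,0,c]])
def Rz(t): c,s=cos(t),sin(t); return np.array([[c,-s,0],[s,c,0],[0,0,1]])
RZ=Rz(np.pi/2)
def FKJ(q):
    M0=Rz(q[0]); p1=M0@[a,d,h]; M1=M0@Ry(q[1]); p2=p1+M1[:,2]*L1; M2=M1@Ry(q[2]); p3=p2+M2@[e,0,L2]
    M3=M2@Rz(q[3]); M4=M3@Ry(q[4]); M5=M4@Rz(q[5]); p=p3+M5[:,2]*Lt
    ax=[np.array([0,0,1.]),M0[:,1],M1[:,1],M2[:,2],M3[:,1],M4[:,2]]; o=[np.zeros(3),p1,p2,p3,p3,p3]
    J=np.array([np.r_[np.cross(A,p-O),A] for A,O in zip(ax,o)]).T
    return p,M5@RZ,J
def logm(M):
    v=np.array([M[2,1]-M[1,2],M[0,2]-M[2,0],M[1,0]-M[0,1]])/2; s=np.linalg.norm(v); c=(np.trace(M)-1)/2
    return v*(np.arctan2(s,c)/s) if s>1e-9 else v
def ik(q0,p,Rt,w,n=40):
    # bounded gauss-newton / LM with active set by clipping
    q=q0.copy(); lam=1e-4; 
    def err(q):
        pp,M,J=FKJ(q); return np.r_[p-pp,w*logm(Rt@M.T)],J
    r,J=err(q); c=r@r
    for _ in range(n):
        Jw=J.copy(); Jw[3:]*=w; g=Jw.T@r
        free=~(((q<=LO+1e-7)&(g<0))|((q>=HI-1e-7)&(g>0)))
        Jf=Jw[:,free]; dq=np.zeros(6); dq[free]=np.linalg.solve(Jf.T@Jf+lam*np.eye(free.sum()),Jf.T@r)
        qn=np.clip(q+dq,LO,HI); rn,Jn=err(qn); cn=rn@rn
        if cn<c:
            done=c-cn<1e-10; q,r,J,c=qn,rn,Jn,cn; lam=max(lam/5,1e-7)
            if done: break
        else:
            lam*=5
            if lam>10: break
    return q,c
def row(q,pc,Rc,dcm,roll,w=.6):
    p=pc+Rc@np.array(dcm)/100; Rn=Rc@Rz(np.radians(roll)); q2,c=ik(q,p,Rn,w)
    dq=q2-q; V=np.array([2.57,2.57,3.14,3.14,3.14,3.14])*.7/8; k=min(1,(V/np.maximum(np.abs(dq),1e-9)).min())
    q2=q+dq*k
    pp,M,_=FKJ(q2); return q2,pp,M,c
E
cat > search.py <<'E'
from sim2 import *
import itertools,sys
from multiprocessing import Pool
q0=np.array([-0.328,-0.386,1.789,0.236,1.263,-0.472]); p0,M0,_=FKJ(q0)
dirs=[np.array(v)/np.linalg.norm(v) for v in itertools.product((-1,0,1),repeat=3) if any(v)]
def job(s):
    x,y,z,rl=s; best=[]
    Mr=M0@Rz(np.radians(rl)); tgt=np.array([x,y,z])
    # walk from q0: roll, then translate
    q,p,M=q0,p0,M0
    for k in range(40):
        dr=np.degrees(logm(M.T@Mr)[2]) ; dr=np.clip(dr if k else rl/40,-1e9,1e9)
        # interpolate rotation via roll steps
        if abs(rl)>0 and k<20: r=rl/20
        else: r=0
        dd=tgt-p; st=min(np.linalg.norm(dd),.05); dd=dd/np.linalg.norm(dd)*st if st>1e-6 else dd
        if k<20: dd=np.zeros(3)
        q,p,M,c=row(q,p,M,M.T@dd*100,r)
    if np.linalg.norm(p-tgt)>.01 or np.linalg.norm(logm(M.T@Mr))>.03: return []
    out=[]
    for ci,(dw,r) in enumerate([(dd,0) for dd in dirs]+[(np.zeros(3),10),(np.zeros(3),-10)]):
        qq,pp,MM=q,p,M; bt=99;bi=0;zm=9;Rm=9
        for i in range(24):
            qq,pp,MM,c=row(qq,pp,MM,MM.T@dw*5,r)
            zm=min(zm,pp[2]); Rm=min(Rm,np.hypot(pp[0],pp[1]))
            if pp[2]<.15 or np.hypot(pp[0],pp[1])<.25: break
            t=tilt(MM)[0]
            if t<bt: bt,bi,bp,bq=t,i+1,pp.copy(),qq.copy()
        if bt<12: out.append((bt,bi,s,dw.round(2),r,bp.round(2),bq.round(2),q.round(2)))
    return out
if __name__=="__main__":
    S=list(itertools.product((-.4,-.2,0,.2,.35,.5,.65,.8),(-.6,-.4,.0,.2,.4,.6,.8),(.25,.4,.6),(0,90,180,-90)))
    S=[s for s in S if .3<np.hypot(s[0],s[1])<1.0]
    with Pool() as P: res=sum(P.map(job,S,chunksize=2),[])
    res.sort(key=lambda r:r[0]+r[1]*.5)
    print(len(S),len(res))
    for r in res[:40]: print(*r)
E
time timeout 570 python3 search.py
```

```text
4
552 15
2.099003680001196 20 (0, -0.4, 0.25, 0) [0. 0. 0.] -10 [ 0.6  -0.24  0.42] [-0.55  0.37  0.9  -0.01  1.83 -3.12] [-2.21  0.1   1.76  0.36  1.64 -2.38]
9.691665132980999 16 (0.2, -0.4, 0.25, 0) [0. 0. 0.] -10 [ 0.51 -0.27  0.36] [-0.7   0.15  1.35  0.02  1.47 -3.12] [-1.8   0.04  1.84  0.49  1.47 -2.03]
7.146735572702809 22 (0.5, -0.4, 0.25, -90) [-1.  0.  0.] 0 [-0.12 -0.48  0.37] [-2.03  0.18  1.28 -0.01  1.8  -3.12] [-1.14  0.23  1.62  0.55  1.18 -3.02]
6.188446301179936 24 (0.5, 0.2, 0.25, -90) [-0.71 -0.71  0.  ] 0 [ 0.07 -0.56  0.3 ] [-1.72  0.25  1.35  0.1   1.58 -3.12] [ 0.2  -0.08  1.96 -0.05  0.73 -1.47]
7.589434861568465 23 (0.35, 0.0, 0.25, -90) [-0.71 -0.71  0.  ] 0 [-0.06 -0.77  0.33] [-1.85  0.74  0.51  0.12  1.96 -3.12] [-0.86 -0.58  2.25  0.47  1.2  -2.67]
7.159240835474909 24 (0.65, -0.4, 0.25, -90) [-1.  0.  0.] 0 [-0.09 -0.47  0.37] [-2.    0.15  1.33  0.01  1.79 -3.12] [-0.91  0.41  1.36  0.5   1.13 -2.77]
8.073958323390757 24 (0, -0.4, 0.6, 0) [-0.58  0.58  0.58] 0 [-0.48 -0.11  0.65] [-3.14  0.45  0.19 -0.03  2.64 -3.12] [-2.21  0.09  0.94  0.55  2.4  -
[... 612 characters left out ...]
1.44 -0.24  0.86 -1.09]
11.650540077728271 19 (0.35, 0.0, 0.6, -90) [-0.58 -0.58 -0.58] 0 [ 0.15 -0.51  0.17] [-1.64  0.29  1.65  0.2   1.29 -3.12] [-0.86 -0.47  1.37  0.46  1.9  -2.33]
10.336568051855721 24 (0.2, -0.4, 0.25, 90) [0. 0. 0.] -10 [ 0.49 -0.3   0.35] [-0.81  0.13  1.38  0.09  1.47 -3.12] [-1.8   0.04  1.84  0.49  1.47 -0.46]
11.629675218628059 24 (0.2, 0.4, 0.25, 90) [-1.  0.  0.] 0 [-0.6   0.5   0.34] [ 2.38  0.9   0.19 -0.2   2.16  3.12] [ 1.23 -0.05  1.93 -0.54  1.06  2.89]
11.678964008349284 24 (-0.2, -0.6, 0.4, 0) [-0.58  0.58  0.58] 0 [-0.53 -0.11  0.6 ] [-3.14  0.54  0.19  0.01  2.61 -3.12] [-2.27  0.58  0.73  0.41  2.18 -2.21]
real	4m14.916s
user	16m19.223s
sys	0m0.477s
```

```bash
cat > plan.py <<'E'
from sim2 import *
import itertools
from multiprocessing import Pool
D=[np.array(v,float) for v in itertools.product((-1,0,1),repeat=3)]
D=[v/max(1,np.linalg.norm(v)) for v in D]
def safe(p):
    return p[2]>.30 and np.hypot(p[0],p[1])>.33 and not (p[1]<.03 and p[0]>.28 and p[2]<.5)
def greedy(q,N,sg,lift=4.,verbose=False):
    p,M,_=FKJ(q); seq=[]
    for i in range(N):
        best=None
        for dw in D:
            for st in ((0,) if not dw.any() else (2.5,5)):
                for r in (0,10*sg):
                    q2,p2,M2,c=row(q,p,M,M.T@dw*st,r)
                    if not safe(p2): continue
                    s=tilt(M2)[0]
                    if best is None or s<best[0]: best=(s,dw,st,r,q2,p2,M2)
        if best is None: return 99,seq,q,p
        s,dw,st,r,q,p,M=best; seq.append((dw*st,r,s,p.round(3)))
        if s<1: break
    return tilt(M)[0],seq,q,p
q0=np.array([-0.328,-0.386,1.789,0.236,1.263,-0.472])
def start(tgt,sg,q=q0,qlim=3.05):
    p,M,_=FKJ(q)
    for k in range(30):
        dd=np.array(tgt)-p; n=np.linalg.norm(dd)
        if n<1e-3: break
        q,p,M,c=row(q,p,M,M.T@dd/n*min(5,n*100),0)
    nr=0
    while sg*q[5]>-qlim and nr<40:
        q,p,M,c=row(q,p,M,[0,0,0],10*sg if True else 0); nr+=1
        if abs(q[5])>qlim: break
    return q,p,M,nr
def job(a):
    x,y,z,sg=a
    q,p,M,nr=start([x,y,z],sg)
    if abs(tilt(M)[0]-30)>3 or not safe(p): return None
    t,seq,qe,pe=greedy(q,25,sg); return (t,len(seq),nr,a,q.round(2),qe.round(2),pe.round(3))
if __name__=="__main__":
    A=list(itertools.product((.0,.2,.35,.5,.65),(.1,.25,.4,.55),(.4,.55),(-1,1)))
    with Pool(4) as P: R_=[r for r in P.map(job,A,chunksize=1) if r]
    R_.sort(key=lambda r:(r[0]>2,r[0] if r[0]>2 else r[1]+r[2]))
    for r in R_[:25]: print(*r)
E
time timeout 570 python3 plan.py
```

```text
5.710938027156255 25 14 (0.5, 0.55, 0.55, 1) [ 0.85  0.38  0.69 -0.34  1.65  3.07] [-0.23  0.38  0.46 -0.04  2.2   3.12] [ 0.598 -0.04   0.59 ]
5.7127505623746 25 15 (0.65, 0.55, 0.55, 1) [ 0.69  0.65  0.24 -0.28  1.78  3.05] [-0.41  0.33  0.69 -0.03  2.02  3.12] [ 0.594 -0.152  0.532]
8.135562349614816 25 13 (0.35, 0.55, 0.55, 1) [ 1.06  0.24  0.89 -0.42  1.67  3.09] [-0.35 -0.05  0.94 -0.    2.11  3.12] [ 0.406 -0.031  0.615]
8.671590871852453 25 12 (0.2, 0.55, 0.55, 1) [ 1.32  0.19  0.94 -0.49  1.77  3.12] [-0.02  0.06  0.87 -0.01  2.06  3.12] [0.47  0.098 0.597]
9.168251308049003 25 10 (0.0, 0.4, 0.55, 1) [ 1.73 -0.02  1.18 -0.56  1.95  3.12] [ 0.16 -0.09  0.97 -0.04  2.1   3.12] [0.354 0.157 0.616]
10.257976895713757 25 9 (0.0, 0.55, 0.4, 1) [ 1.7   0.22  1.27 -0.53  1.64  3.11] [ 1.26  0.1   1.51 -0.    1.36  3.12] [0.063 0.55  0.318]
11.129727614963553 25 16 (0.65, 0.4, 0.55, 1) [ 0.49  0.35  0.74 -0.18  1.55  3.12] [-0.48  0.4   0.36 -0.2   2.26  3.12] [ 0.543 -0.224  0.623]
12.130532431385248 25 11 (0.2, 0.55, 0.4, 1) [ 1.32  0.16  1.34 -0.49  1.45  3.12] [ 1.13  0.64  0.19 
[... 1779 characters left out ...]
0.06  1.58 -0.37  1.24  3.08] [ 1.02  0.07  1.59 -0.    1.07  3.12] [0.22  0.571 0.321]
23.91117730242876 25 17 (0.65, 0.1, 0.55, -1) [-0.05  0.09  1.07  0.08  1.46 -3.12] [-0.71  0.57  0.19  0.04  1.97 -3.12] [ 0.664 -0.41   0.606]
24.785062558231285 25 16 (0.65, 0.4, 0.4, 1) [ 0.46  0.3   1.16 -0.15  1.18  3.12] [ 1.21  0.87  0.32 -0.06  1.53  3.12] [0.257 0.947 0.338]
24.78832030239251 25 16 (0.35, 0.25, 0.55, 1) [ 0.5  -0.29  1.41 -0.18  1.53  3.12] [ 0.03 -0.48  1.44  0.26  1.82  2.93] [0.255 0.211 0.558]
25.496766171032675 25 17 (0.65, 0.25, 0.4, 1) [ 0.24  0.15  1.36 -0.06  1.11  3.09] [ 1.1   0.89  0.29 -0.07  1.52  3.12] [0.376 0.919 0.331]
real	4m12.082s
user	16m1.371s
sys	0m0.362s
```

```bash
cat > plan2.py <<'E'
import plan
from plan import *
def safe(p): return p[2]>.20 and np.hypot(p[0],p[1])>.33 and p[1]>.15 and p[1]<.7 
plan.safe=safe
def job(a):
    x,y,z,sg=a
    q,p,M,nr=start([x,y,z],sg)
    if abs(tilt(M)[0]-30)>3 or not safe(p): return None
    t,seq,qe,pe=greedy(q,16,sg); return (t,len(seq),nr,a,q.round(2),qe.round(2),pe.round(3))
if __name__=="__main__":
    A=list(itertools.product((-.2,-.1,.0,.1,.2,.3),(.35,.45,.55),(.25,.35),(1,)))
    with Pool(4) as P: R_=[r for r in P.map(job,A,chunksize=1) if r]
    R_.sort(key=lambda r:(r[0]>2,r[0] if r[0]>2 else r[1]+r[2]))
    for r in R_[:25]: print(*r)
E
time timeout 570 python3 plan2.py
```

```text
0.42439499688536436 8 6 (-0.2, 0.35, 0.35, 1) [ 2.18  0.11  1.5  -0.42  1.75  3.07] [ 1.34 -0.15  1.64 -0.    1.65  3.12] [-0.028  0.368  0.358]
0.33130358642259544 7 7 (-0.2, 0.55, 0.25, 1) [ 2.    0.45  1.28 -0.48  1.58  3.12] [ 1.44  0.19  1.62 -0.    1.33  3.12] [-0.042  0.51   0.218]
1.7592870894392223 16 6 (-0.2, 0.45, 0.25, 1) [ 2.1   0.3   1.51 -0.46  1.54  3.08] [ 0.51 -0.17  1.9   0.    1.44  3.12] [0.218 0.248 0.255]
2.5427021837358157 16 7 (-0.2, 0.45, 0.35, 1) [ 2.08  0.25  1.33 -0.46  1.75  3.12] [ 1.4  -0.16  1.7   0.    1.56  3.12] [-0.049  0.372  0.338]
2.5681469897890232 16 7 (-0.2, 0.55, 0.35, 1) [ 2.02  0.41  1.12 -0.5   1.76  3.06] [1.34 0.09 1.48 0.   1.53 3.12] [0.002 0.501 0.329]
2.6924148796494776 16 7 (-0.1, 0.55, 0.25, 1) [ 1.87  0.35  1.44 -0.52  1.46  3.06] [1.36 0.23 1.53 0.   1.34 3.12] [0.003 0.556 0.239]
3.010772553371543 16 7 (-0.1, 0.45, 0.25, 1) [ 1.92  0.2   1.65 -0.5   1.44  3.12] [ 1.44  0.04  1.83 -0.    1.22  3.12] [-0.054  0.441  0.206]
3.7612662850588796 16 7 (-0.1, 0.35, 0.25, 1) [ 1.95  0.02  1.82 -0.46  1.45  3.12] [ 1.36 -0.06  1.91 -0. 
[... 1735 characters left out ...]
.45, 0.35, 1) [ 1.47 -0.01  1.63 -0.5   1.41  3.12] [1.17 0.1  1.73 0.02 1.05 3.03] [0.106 0.548 0.229]
14.954685792535845 16 10 (0.2, 0.55, 0.25, 1) [ 1.32  0.23  1.62 -0.53  1.15  3.12] [ 1.19  0.38  1.4  -0.    1.1   3.12] [0.155 0.687 0.217]
16.00036917811953 16 9 (0.1, 0.35, 0.25, 1) [ 1.48 -0.13  2.   -0.55  1.2   3.11] [ 0.86 -0.24  2.    0.06  1.11  3.06] [0.147 0.372 0.25 ]
16.572515939547333 16 10 (0.2, 0.45, 0.25, 1) [ 1.27  0.05  1.84 -0.55  1.08  3.11] [1.15 0.25 1.57 0.   1.03 3.12] [0.16  0.626 0.224]
16.720270282231155 16 10 (0.1, 0.35, 0.35, 1) [ 1.46 -0.2   1.81 -0.5   1.42  3.12] [1.08 0.02 1.82 0.03 1.01 3.02] [0.134 0.508 0.234]
real	1m22.922s
user	5m11.101s
sys	0m0.444s
```

```bash
python3 - <<'E'
from h import *
for X in ([-.2,.45,.3],[-.2,.35,.35],[0,.45,.3],[-.2,.45,0],[0,.9,0],[.05,.5,.3]):
    print(X,proj("top",X).round(0),proj("scene",X).round(0))
im,d=get_image("top"); cv2.imwrite("pics/top7.png",im[:,:,::-1]); W=pts("top",d)
im,d2=get_image("scene"); cv2.imwrite("pics/scene7.png",im[:,:,::-1])
z=W[...,2]; m=np.isfinite(z)&(z>.03)&(W[...,0]<.4)&(W[...,1]>.15); 
P=W[m]; print(len(P)); 
if len(P): print(P.min(0),P.max(0))
W2=pts("scene",d2); m=np.isfinite(W2[...,2])&(W2[...,2]>.04)&(W2[...,0]<.4)&(W2[...,1]>.2); P=W2[m]; print(len(P)); 
if len(P): print(P.min(0),P.max(0),np.median(P,0))
E
```

```text
[-0.2, 0.45, 0.3] [[132. 454.]] [[622. 178.]]
[-0.2, 0.35, 0.35] [[163. 462.]] [[601. 143.]]
[0, 0.45, 0.3] [[138. 374.]] [[571. 211.]]
[-0.2, 0.45, 0] [[168. 417.]] [[575. 231.]]
[0, 0.9, 0] [[ 38. 351.]] [[652. 388.]]
[0.05, 0.5, 0.3] [[121. 355.]] [[572. 234.]]
69
[-0.03523155  0.15085714  0.03007473] [0.3996625  1.05028787 0.23423257]
95
[-0.75532488  0.20012815  0.04041201] [-0.73799858  0.24142637  0.10041507] [-0.74533165  0.21311688  0.06094695]
```

View pics/top7.png

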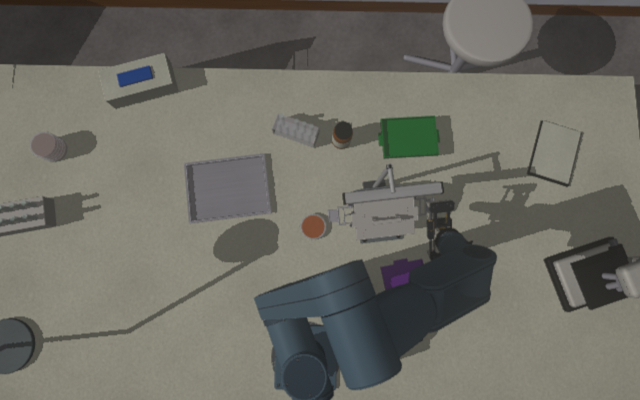

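View pics/scene7.png

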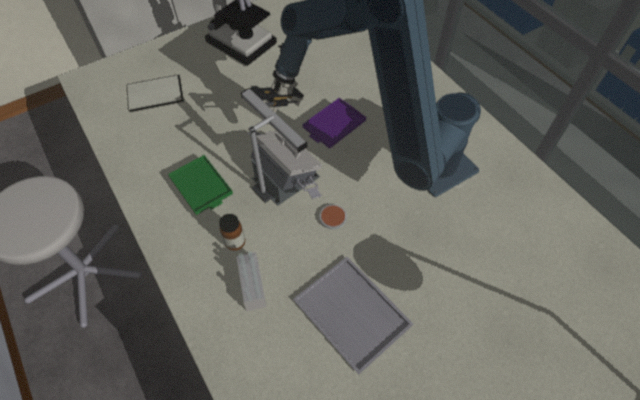

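Both clips are confirmed open. A kinematic model fitted to the readings, together with the IK behaviour seen at the limits, shows how to level the tool: roll against the wrist-roll limit on the robot's left. Next I'll lift off the clip, open the gripper and move over the handle.

Emit:
{"name": "play_rows", "arguments": {"rows": [{"claw": 1, "x": 0, "y": 0, "z": -4, "roll": 0}, {"claw": 0.5, "x": 0, "y": 0, "z": -4, "roll": 0}, {"claw": 0.5, "x": 5, "y": 0.2, "z": 0, "roll": 0}, {"claw": 0.5, "x": 5, "y": 0.2, "z": 0, "roll": 0}, {"claw": 0.5, "x": 4.5, "y": 0.2, "z": 0, "roll": 0}, {"claw": 0.5, "x": 0, "y": 0, "z": 0, "roll": 0}, {"claw": 0.5, "x": 0, "y": 0, "z": 0, "roll": 0}]}}

```text
t: 13.38
position: [0.4169, -0.253, 0.2117]
tool_rot: [0.174, 0.635, 0.727, 0.195]
wrist_force: [0.3, -0.2, 0.3]
finger_gap: 0.499
```

```bash
python3 - <<'E'
from h import *
s,Rt=rep();print("tool axes in box\n",(B_.T@Rt).round(4))
gob([0,0,8])
im,d=get_image("wrist"); cv2.imwrite(f"pics/wrist8.png",im[:,:,::-1])
E
```

```text
t 13.375 q [-1.181 -0.039  2.027  0.585  1.082 -1.578] p [ 0.4169 -0.253   0.2117] gap 0.499 F [ 0.3 -0.2  0.3]
x [-0.133  0.991 -0.004] y [0.855 0.117 0.505] z [ 0.501  0.063 -0.863]
tool axes in box
 [[-0.0022  1.      0.0056]
 [ 1.      0.0022 -0.0038]
 [-0.0039  0.0056 -1.    ]]
now box [ 0.4  0.6 91.1]
tool cm [-0.03 -0.09  8.31] rows 2 each [-0.02 -0.04  4.15]
```

View pics/wrist8.png

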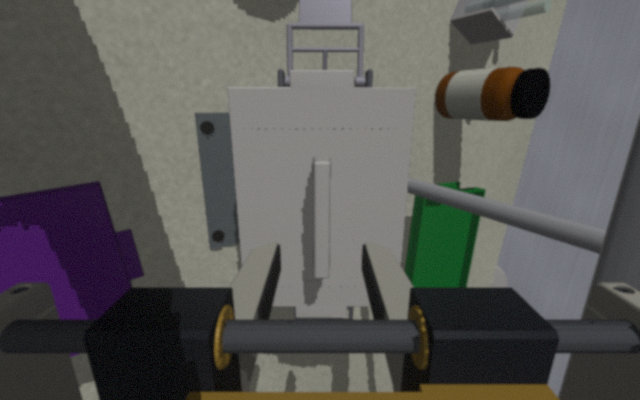

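Emit:
{"name": "play_rows", "arguments": {"rows": [{"claw": 0.5, "x": 0, "y": 0, "z": 3.5, "roll": 0}, {"claw": 0.5, "x": 0, "y": 0, "z": 2.8, "roll": 0}, {"claw": 0.5, "x": 0, "y": 0, "z": 1.9, "roll": 0}, {"claw": 0.5, "x": 0, "y": 0, "z": 0, "roll": 0}, {"claw": 0.5, "x": 0, "y": 0, "z": 0, "roll": 0}, {"claw": 1, "x": 0, "y": 0, "z": 0, "roll": 0}, {"claw": 1, "x": 0, "y": 0, "z": 0, "roll": 0}, {"claw": 1, "x": 0, "y": 0, "z": 0, "roll": 0}, {"claw": 1, "x": 0, "y": 0, "z": 0, "roll": 0}]}}

```text
t: 14.55
position: [0.4583, -0.2472, 0.141]
tool_rot: [0.174, 0.635, 0.726, 0.196]
wrist_force: [-1.2, 0.7, -0.9]
finger_gap: 0.129
```

```bash
python3 - <<'E'
from h import *
s,Rt=rep();print("tool axes in box\n",(B_.T@Rt).round(4)); gob([0,0,100])
E
```

```text
t 14.55 q [-1.071  0.106  2.082  0.668  0.864 -1.625] p [ 0.4583 -0.2472  0.141 ] gap 0.129 F [-1.2  0.7 -0.9]
x [-0.132  0.991 -0.003] y [0.855 0.116 0.506] z [ 0.502  0.065 -0.863]
tool axes in box
 [[-8.0e-04  1.0e+00  6.9e-03]
 [ 1.0e+00  8.0e-04 -2.7e-03]
 [-2.7e-03  6.9e-03 -1.0e+00]]
now box [1.3 0.9 9. ]
tool cm [-0.12 -0.06 -9.1 ] rows 2 each [-0.06 -0.03 -4.55]
```

Emit:
{"name": "play_rows", "arguments": {"rows": [{"claw": 1, "x": 0, "y": 0, "z": -0.5, "roll": 0}, {"claw": 1, "x": 0, "y": 0, "z": -1, "roll": 0}, {"claw": 1, "x": 0, "y": 0, "z": -1, "roll": 0}, {"claw": 1, "x": 0, "y": 0, "z": -1.5, "roll": 0}, {"claw": 1, "x": 0, "y": 0, "z": -2, "roll": 0}, {"claw": 1, "x": 0, "y": 0, "z": -2, "roll": 0}]}}

```text
t: 15.3
position: [0.4167, -0.2519, 0.2096]
tool_rot: [0.172, 0.635, 0.727, 0.196]
wrist_force: [-0.2, -0.2, -2.6]
finger_gap: 0.129
```

```bash
python3 - <<'E'
from h import *
s,Rt=rep();print("tool axes in box\n",(B_.T@Rt).round(4)); print(tobox(s["position"]))
im,d=get_image("wrist"); cv2.imwrite(f"pics/wrist9.png",im[:,:,::-1])
E
```

```text
t 15.3 q [-1.18  -0.037  2.029  0.584  1.079 -1.578] p [ 0.4167 -0.2519  0.2096] gap 0.129 F [-0.2 -0.2 -2.6]
x [-0.133  0.991 -0.002] y [0.856 0.116 0.503] z [ 0.499  0.065 -0.864]
tool axes in box
 [[-0.001   1.      0.0041]
 [ 1.      0.001  -0.0015]
 [-0.0015  0.0041 -1.    ]]
[-0.7  1.7 89.2]
```

View pics/wrist9.png

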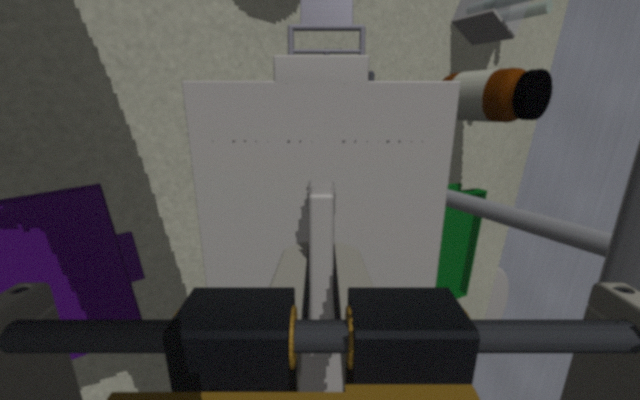

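```bash
cat > path.py <<'E'
from plan import *
import sys
from h import status
def cur():
    s=status.sense(); return np.array(s["q"],float)
def follow(q,wps,step=5.,roll=0):
    p,M,_=FKJ(q)
    for w in wps:
        D0=M.T@(np.array(w)-p)*100; n=int(np.ceil(np.linalg.norm(D0)/step)); pr=[]
        for i in range(n):
            q,p,M,c=row(q,p,M,D0/n,0)
        print("rows",n,"each",(D0/n).round(2),"-> p",p.round(3),"tgt",w,"tilt",np.round(tilt(M),1),"q",q.round(2))
    return q
if __name__=="__main__":
    q=cur(); p,M,_=FKJ(q); print(p,tilt(M))
    q=follow(q,[[.367,-.258,.296],[.36,.0,.45],[.25,.32,.45],[-.2,.36,.38]])
E
python3 path.py
```

```text
[ 0.41671258 -0.25315154  0.2117203 ] (np.float64(30.281480252394367), np.float64(7.132378646045051))
rows 2 each [ 0.07 -0.03 -4.9 ] -> p [ 0.367 -0.258  0.296] tgt [0.367, -0.258, 0.296] tilt [30.3  7.1] q [-1.33 -0.17  1.92  0.54  1.36 -1.57]
rows 7 each [ 3.65  1.46 -1.72] -> p [0.36 0.   0.45] tgt [0.36, 0.0, 0.45] tilt [30.3  7.1] q [-0.8  -0.55  1.77  0.41  1.58 -0.86]
rows 7 each [ 4.74 -0.81 -0.5 ] -> p [0.272 0.257 0.447] tgt [0.25, 0.32, 0.45] tilt [29.  7.] q [ 0.74 -0.38  1.69 -0.29  1.41  0.59]
rows 10 each [ 1.63 -4.3  -1.62] -> p [-0.2   0.36  0.38] tgt [-0.2, 0.36, 0.38] tilt [29.  7.] q [ 2.19  0.13  1.42 -0.46  1.82  2.  ]
```

```bash
python3 - <<'E'
from path import *
q=follow(cur(),[[.367,-.258,.296],[.41,.03,.45],[.33,.36,.45],[-.2,.38,.38]],4.5)
E
```

```text
rows 3 each [ 0.05 -0.02 -3.27] -> p [ 0.367 -0.258  0.296] tgt [0.367, -0.258, 0.296] tilt [30.3  7.1] q [-1.33 -0.17  1.92  0.54  1.36 -1.57]
rows 8 each [ 3.49  1.85 -1.17] -> p [0.41 0.03 0.45] tgt [0.41, 0.03, 0.45] tilt [30.3  7.1] q [-0.48 -0.44  1.73  0.29  1.41 -0.59]
rows 8 each [ 4.22 -0.37 -0.24] -> p [0.33 0.36 0.45] tgt [0.33, 0.36, 0.45] tilt [30.3  7.1] q [ 0.85 -0.15  1.54 -0.35  1.35  0.73]
rows 12 each [ 0.76 -4.05 -1.7 ] -> p [-0.2   0.38  0.38] tgt [-0.2, 0.38, 0.38] tilt [30.3  7.1] q [ 2.18  0.16  1.39 -0.48  1.82  1.98]
```

Emit:
{"name": "play_rows", "arguments": {"rows": [{"claw": 1, "x": 0, "y": 0, "z": -3, "roll": 0}, {"claw": 1, "x": 0, "y": 0, "z": -4, "roll": 0}, {"claw": 1, "x": 0, "y": 0, "z": -3, "roll": 0}, {"claw": 1, "x": 2.5, "y": 1.4, "z": -0.8, "roll": 0}, {"claw": 1, "x": 3.5, "y": 1.9, "z": -1.2, "roll": 0}, {"claw": 1, "x": 3.5, "y": 1.9, "z": -1.2, "roll": 0}, {"claw": 1, "x": 3.5, "y": 1.9, "z": -1.2, "roll": 0}, {"claw": 1, "x": 3.5, "y": 1.9, "z": -1.2, "roll": 0}, {"claw": 1, "x": 3.5, "y": 1.9, "z": -1.2, "roll": 0}, {"claw": 1, "x": 3.5, "y": 1.9, "z": -1.2, "roll": 0}, {"claw": 1, "x": 3.5, "y": 1.9, "z": -1.2, "roll": 0}]}}

```text
t: 16.73
position: [0.4109, 0.0211, 0.4486]
tool_rot: [0.173, 0.636, 0.726, 0.196]
wrist_force: [-0.3, -0.7, -1.5]
finger_gap: 0.126
```

```bash
python3 - <<'E'
from path import *
from h import rep
rep()
q=follow(cur(),[[.33,.36,.45],[-.2,.38,.38]],4.5)
E
```

```text
t 16.725 q [-0.52  -0.439  1.729  0.313  1.424 -0.632] p [0.4109 0.0211 0.4486] gap 0.126 F [-0.3 -0.7 -1.5]
x [-0.132  0.991 -0.002] y [0.856 0.115 0.504] z [ 0.5    0.065 -0.864]
rows 8 each [ 4.33 -0.37 -0.25] -> p [0.33 0.36 0.45] tgt [0.33, 0.36, 0.45] tilt [30.3  7.4] q [ 0.85 -0.15  1.54 -0.35  1.35  0.73]
rows 12 each [ 0.75 -4.06 -1.69] -> p [-0.2   0.38  0.38] tgt [-0.2, 0.38, 0.38] tilt [30.3  7.4] q [ 2.18  0.16  1.39 -0.48  1.82  1.98]
```

Emit:
{"name": "play_rows", "arguments": {"rows": [{"claw": 1, "x": 4.2, "y": -0.4, "z": -0.2, "roll": 0}, {"claw": 1, "x": 4.2, "y": -0.4, "z": -0.2, "roll": 0}, {"claw": 1, "x": 4.2, "y": -0.4, "z": -0.2, "roll": 0}, {"claw": 1, "x": 4.2, "y": -0.4, "z": -0.2, "roll": 0}, {"claw": 1, "x": 4.2, "y": -0.4, "z": -0.2, "roll": 0}, {"claw": 1, "x": 4.2, "y": -0.4, "z": -0.2, "roll": 0}, {"claw": 1, "x": 4.2, "y": -0.4, "z": -0.2, "roll": 0}, {"claw": 1, "x": 4, "y": -0.4, "z": -0.2, "roll": 0}, {"claw": 1, "x": 0.8, "y": -4, "z": -1.7, "roll": 0}, {"claw": 1, "x": 0.8, "y": -4, "z": -1.7, "roll": 0}, {"claw": 1, "x": 0.8, "y": -4, "z": -1.7, "roll": 0}, {"claw": 1, "x": 0.8, "y": -4, "z": -1.7, "roll": 0}, {"claw": 1, "x": 0.8, "y": -4, "z": -1.7, "roll": 0}, {"claw": 1, "x": 0.8, "y": -4, "z": -1.7, "roll": 0}]}}

```text
t: 18.48
position: [0.0671, 0.3589, 0.4115]
tool_rot: [0.173, 0.635, 0.727, 0.195]
wrist_force: [0.2, 0.4, -2.8]
finger_gap: 0.127
```

```bash
python3 - <<'E'
from path import *
from h import *
s,_=rep()
im,d=get_image("wrist"); cv2.imwrite(f"pics/wrist10.png",im[:,:,::-1])
q=follow(cur(),[[-.2,.38,.38]],4.5)
E
```

```text
t 18.475 q [ 1.586 -0.175  1.65  -0.524  1.596  1.42 ] p [0.0671 0.3589 0.4115] gap 0.127 F [ 0.2  0.4 -2.8]
x [-0.133  0.991 -0.003] y [0.856 0.117 0.503] z [ 0.499  0.065 -0.864]
rows 6 each [ 0.95 -3.96 -1.71] -> p [-0.2   0.38  0.38] tgt [-0.2, 0.38, 0.38] tilt [30.   7.5] q [ 2.18  0.16  1.4  -0.48  1.82  1.97]
```

View pics/wrist10.png

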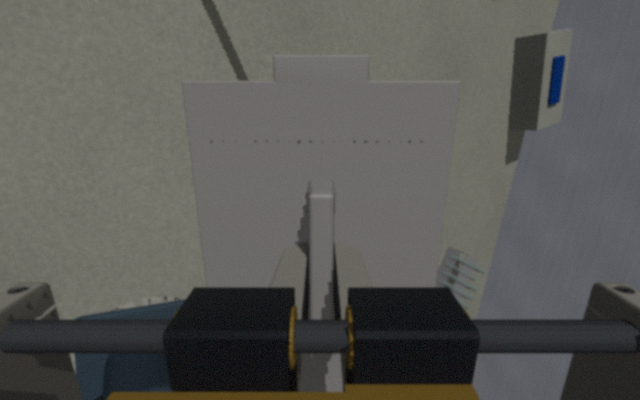

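Emit:
{"name": "play_rows", "arguments": {"rows": [{"claw": 1, "x": 0.9, "y": -4, "z": -1.7, "roll": 0}, {"claw": 1, "x": 0.9, "y": -4, "z": -1.7, "roll": 0}, {"claw": 1, "x": 0.9, "y": -4, "z": -1.7, "roll": 0}, {"claw": 1, "x": 0.9, "y": -4, "z": -1.7, "roll": 0}, {"claw": 1, "x": 0.9, "y": -3, "z": -1.2, "roll": 0}, {"claw": 1, "x": 0, "y": 0, "z": 0, "roll": 10}, {"claw": 1, "x": 0, "y": 0, "z": 0, "roll": 10}, {"claw": 1, "x": 0, "y": 0, "z": 0, "roll": 10}, {"claw": 1, "x": 0, "y": 0, "z": 0, "roll": 10}, {"claw": 1, "x": 0, "y": 0, "z": 0, "roll": 10}, {"claw": 1, "x": 0, "y": 0, "z": 0, "roll": 10}]}}

```text
t: 19.9
position: [-0.1398, 0.3766, 0.3848]
tool_rot: [0.051, 0.914, 0.309, 0.256]
wrist_force: [-0.8, 0.0, -1.4]
finger_gap: 0.125
```

```bash
cat > gr.py <<'E'
import plan
from path import *
from h import rep
def safe(p): return p[2]>.25 and np.hypot(p[0],p[1])>.34 and p[1]>.25 and p[1]<.6 and p[0]>-.35
plan.safe=safe
def run(N=16,sg=1):
    q=cur(); t,seq,qe,pe=plan.greedy(q,N,sg)
    # express in tool axes
    p,M,_=FKJ(q)
    for dw,r,s,pp in seq:
        dt=M.T@dw; q,p,M,c=row(q,p,M,dt,r); print("x %.1f y %.1f z %.1f roll %d -> tilt %.1f p %s q %s"%(*dt,r,s,pp,q.round(2)))
E
python3 - <<'E'
from gr import *
rep(); run()
E
```

```text
t 19.9 q [ 2.078  0.072  1.481 -0.498  1.773  2.94 ] p [-0.1398  0.3766  0.3848] gap 0.125 F [-0.8  0.  -1.4]
x [0.678 0.592 0.436] y [ 0.54  -0.803  0.252] z [ 0.499  0.064 -0.864]
x -4.9 y 0.0 z 0.9 roll 10 -> tilt 29.1 p [-0.149  0.36   0.368] q [ 2.1   0.06  1.52 -0.47  1.76  3.12]
x -4.9 y 0.7 z 1.0 roll 10 -> tilt 25.9 p [-0.12   0.358  0.369] q [ 2.    0.01  1.56 -0.43  1.73  3.12]
x -4.7 y 1.2 z 1.2 roll 10 -> tilt 22.5 p [-0.088  0.348  0.364] q [ 1.89 -0.06  1.61 -0.38  1.69  3.12]
x -4.4 y -1.4 z 1.9 roll 10 -> tilt 18.9 p [-0.062  0.358  0.347] q [ 1.76 -0.08  1.65 -0.33  1.62  3.12]
x -4.4 y -0.9 z 2.2 roll 10 -> tilt 15.2 p [-0.037  0.36   0.326] q [ 1.63 -0.11  1.71 -0.27  1.55  3.12]
x -4.8 y -0.5 z -1.3 roll 10 -> tilt 11.5 p [-0.024  0.356  0.337] q [ 1.53 -0.15  1.71 -0.2   1.56  3.12]
x -4.9 y 0.1 z -1.0 roll 10 -> tilt 8.0 p [-0.011  0.345  0.343] q [ 1.42 -0.21  1.73 -0.13  1.57  3.12]
x -4.0 y -3.0 z -0.4 roll 10 -> tilt 5.3 p [0.01  0.363 0.346] q [ 1.3  -0.19  1.7  -0.06  1.56  3.12]
x -4.8 y 1.2 z -0.4 roll 0 -> tilt 4.4 p [-0.012  0.356  0.346] q [ 1.32 -0.21  1.72 -0.03  1.57  3.12]
x -4.9 y 1.1 z -0.2 roll 0 -> tilt 3.9 p [-0.033  0.35   0.346] q [ 1.35 -0.23  1.73 -0.    1.57  3.12]
x -0.7 y -3.7 z -3.3 roll 0 -> tilt 3.9 p [-0.028  0.384  0.382] q [ 1.35 -0.16  1.6  -0.    1.64  3.12]
x -0.0 y 0.3 z 5.0 roll 0 -> tilt 3.9 p [-0.028  0.384  0.332] q [ 1.35 -0.16  1.71 -0.    1.52  3.12]
x -0.0 y 0.3 z 5.0 roll 0 -> tilt 3.9 p [-0.028  0.384  0.282] q [ 1.35 -0.14  1.81 -0.    1.4   3.12]
x -0.0 y 0.2 z 2.5 roll 0 -> tilt 3.9 p [-0.028  0.384  0.257] q [ 1.35 -0.13  1.86 -0.    1.34  3.12]
x 0.0 y 0.0 z 0.0 roll 0 -> tilt 3.9 p [-0.028  0.384  0.257] q [ 1.35 -0.13  1.86 -0.    1.34  3.12]
x 0.0 y 0.0 z 0.0 roll 0 -> tilt 3.9 p [-0.028  0.384  0.257] q [ 1.35 -0.13  1.86 -0.    1.34  3.12]
```

```bash
python3 - <<'E'
from gr import *
for w in ([-.2,.36,.38],[-.23,.36,.38]):
    q=follow(cur(),[w],4)
    t,seq,qe,pe=plan.greedy(q,12,1); print(t,len(seq),qe.round(2),pe)
E
```

```text
rows 2 each [-2.64 -1.02 -1.35] -> p [-0.2   0.36  0.38] tgt [-0.2, 0.36, 0.38] tilt [30.2  7.3] q [ 2.2   0.13  1.42 -0.47  1.83  3.05]
2.1965892484987006 12 [ 1.12 -0.15  1.84  0.01  1.41  2.98] [0.05073875 0.36424101 0.27194747]
rows 3 each [-2.44 -1.22 -1.4 ] -> p [-0.23  0.36  0.38] tgt [-0.23, 0.36, 0.38] tilt [30.2  7.3] q [ 2.25  0.18  1.37 -0.46  1.86  3.09]
1.9440162030289996 12 [ 1.26 -0.17  1.85 -0.    1.42  3.12] [-0.00205726  0.35814665  0.27326433]
```

Emit:
{"name": "play_rows", "arguments": {"rows": [{"claw": 1, "x": -2.6, "y": -1, "z": -1.3, "roll": 0}, {"claw": 1, "x": -2.6, "y": -1, "z": -1.3, "roll": 0}, {"claw": 1, "x": 0, "y": 0, "z": 0, "roll": 0}]}}

```text
t: 20.27
position: [-0.1999, 0.3597, 0.3791]
tool_rot: [0.052, 0.913, 0.313, 0.256]
wrist_force: [1.2, 0.2, -2.4]
finger_gap: 0.128
```

```bash
python3 - <<'E'
from gr import *
rep(); run(12)
E
```

```text
t 20.275 q [ 2.202  0.133  1.426 -0.474  1.826  3.048] p [-0.1999  0.3597  0.3791] gap 0.128 F [ 1.2  0.2 -2.4]
x [0.673 0.599 0.434] y [ 0.545 -0.798  0.256] z [ 0.5    0.064 -0.864]
x -4.9 y -0.0 z 0.9 roll 10 -> tilt 28.3 p [-0.19   0.36   0.376] q [ 2.16  0.11  1.44 -0.44  1.81  3.12]
x -4.9 y 0.5 z 1.1 roll 10 -> tilt 25.4 p [-0.162  0.365  0.379] q [ 2.07  0.07  1.46 -0.41  1.79  3.12]
x -4.7 y 0.9 z 1.3 roll 10 -> tilt 22.3 p [-0.13   0.362  0.376] q [ 1.96  0.02  1.51 -0.37  1.76  3.12]
x -4.6 y 1.3 z 1.6 roll 10 -> tilt 19.1 p [-0.096  0.35   0.367] q [ 1.85 -0.05  1.58 -0.32  1.71  3.12]
x -4.3 y -1.2 z 2.2 roll 10 -> tilt 15.6 p [-0.07   0.358  0.347] q [ 1.72 -0.08  1.63 -0.27  1.64  3.12]
x -4.3 y -0.8 z 2.5 roll 10 -> tilt 12.0 p [-0.044  0.358  0.323] q [ 1.6  -0.11  1.7  -0.21  1.57  3.12]
x -4.9 y -0.2 z -1.0 roll 10 -> tilt 8.2 p [-0.03   0.352  0.331] q [ 1.49 -0.15  1.71 -0.14  1.57  3.12]
x -3.7 y -3.3 z -0.5 roll 10 -> tilt 4.9 p [-0.008  0.375  0.335] q [ 1.37 -0.13  1.68 -0.08  1.57  3.12]
x -4.9 y 0.9 z -0.4 roll 10 -> tilt 2.2 p [0.003 0.355 0.335] q [ 1.26 -0.19  1.73 -0.01  1.57  3.12]
x -2.2 y -1.2 z 0.0 roll 0 -> tilt 2.1 p [-0.002  0.369  0.335] q [ 1.27 -0.17  1.71  0.    1.57  3.12]
x 0.0 y 0.0 z 0.0 roll 0 -> tilt 2.1 p [-0.002  0.369  0.335] q [ 1.27 -0.17  1.71  0.    1.57  3.12]
x 0.0 y 0.0 z 0.0 roll 0 -> tilt 2.1 p [-0.002  0.369  0.335] q [ 1.27 -0.17  1.71  0.    1.57  3.12]
```

Model and measurement agree. I'll execute a first batch and compare.

Emit:
{"name": "play_rows", "arguments": {"rows": [{"claw": 1, "x": -4.9, "y": 0, "z": 0.9, "roll": 10}, {"claw": 1, "x": -4.9, "y": 0.5, "z": 1.1, "roll": 10}, {"claw": 1, "x": -4.7, "y": 0.9, "z": 1.3, "roll": 10}]}}

```text
t: 20.65
position: [-0.1263, 0.363, 0.3773]
tool_rot: [0.033, 0.964, 0.181, 0.194]
wrist_force: [0.1, 0.1, -2.4]
finger_gap: 0.129
```

```bash
python3 - <<'E'
from gr import *
rep(); q=cur(); print(tilt(FKJ(q)[1])); run(12)
E
```

```text
t 20.65 q [ 1.96   0.013  1.511 -0.374  1.755  3.115] p [-0.1263  0.363   0.3773] gap 0.129 F [ 0.1  0.1 -2.4]
x [0.859 0.362 0.362] y [ 0.337 -0.932  0.134] z [ 0.386  0.007 -0.923]
(np.float64(22.68862297199926), np.float64(0.9793762220721521))
x -4.6 y 1.3 z 1.5 roll 10 -> tilt 19.5 p [-0.094  0.351  0.369] q [ 1.85 -0.06  1.58 -0.33  1.71  3.12]
x -4.3 y -1.2 z 2.2 roll 10 -> tilt 16.0 p [-0.067  0.359  0.349] q [ 1.72 -0.08  1.63 -0.27  1.64  3.12]
x -4.3 y -0.7 z 2.4 roll 10 -> tilt 12.4 p [-0.042  0.359  0.325] q [ 1.6  -0.11  1.7  -0.22  1.57  3.12]
x -4.9 y -0.2 z -1.1 roll 10 -> tilt 8.6 p [-0.027  0.353  0.333] q [ 1.49 -0.15  1.71 -0.15  1.57  3.12]
x -4.0 y 0.2 z 3.0 roll 10 -> tilt 5.3 p [-0.008  0.34   0.302] q [ 1.36 -0.2   1.81 -0.09  1.49  3.12]
x -4.1 y -2.8 z -0.3 roll 10 -> tilt 2.8 p [0.012 0.356 0.303] q [ 1.24 -0.19  1.8  -0.02  1.48  3.12]
x -3.3 y 0.9 z -3.6 roll 0 -> tilt 2.6 p [-0.005  0.35   0.338] q [ 1.26 -0.21  1.73  0.    1.57  3.12]
x 1.9 y -3.5 z 3.0 roll 0 -> tilt 2.6 p [0.024 0.379 0.309] q [ 1.21 -0.14  1.75  0.    1.49  3.07]
x 0.0 y 0.0 z 0.0 roll 0 -> tilt 2.6 p [0.024 0.379 0.309] q [ 1.21 -0.14  1.75  0.    1.49  3.07]
x 0.0 y 0.0 z 0.0 roll 0 -> tilt 2.6 p [0.024 0.379 0.309] q [ 1.21 -0.14  1.75  0.    1.49  3.07]
x 0.0 y 0.0 z 0.0 roll 0 -> tilt 2.6 p [0.024 0.379 0.309] q [ 1.21 -0.14  1.75  0.    1.49  3.07]
x 0.0 y 0.0 z 0.0 roll 0 -> tilt 2.6 p [0.024 0.379 0.309] q [ 1.21 -0.14  1.75  0.    1.49  3.07]
```

Emit:
{"name": "play_rows", "arguments": {"rows": [{"claw": 1, "x": -4.6, "y": 1.3, "z": 1.5, "roll": 10}, {"claw": 1, "x": -4.3, "y": -1.2, "z": 1.5, "roll": 10}, {"claw": 1, "x": -4.3, "y": -0.7, "z": 1.5, "roll": 10}, {"claw": 1, "x": -4.9, "y": -0.2, "z": -1, "roll": 10}]}}

```text
t: 21.15
position: [-0.0265, 0.3523, 0.3485]
tool_rot: [0.001, 0.996, -0.026, 0.081]
wrist_force: [1.2, 0.2, -2.2]
finger_gap: 0.127
```

```bash
python3 - <<'E'
from gr import *
rep(); q=cur(); print(tilt(FKJ(q)[1])); run(8)
E
```

```text
t 21.15 q [ 1.499 -0.152  1.674 -0.162  1.613  3.115] p [-0.0265  0.3523  0.3485] gap 0.127 F [ 1.2  0.2 -2.2]
x [ 0.986 -0.053  0.161] y [-0.053 -0.999 -0.003] z [ 0.161 -0.006 -0.987]
(np.float64(9.256785552441173), np.float64(-2.110730360572316))
x -4.1 y 0.2 z 2.9 roll 10 -> tilt 6.0 p [-0.007  0.34   0.317] q [ 1.37 -0.2   1.77 -0.1   1.53  3.12]
x -4.1 y -2.9 z -0.3 roll 10 -> tilt 3.1 p [0.014 0.357 0.319] q [ 1.25 -0.18  1.76 -0.03  1.53  3.12]
x -4.8 y 1.5 z -0.2 roll 0 -> tilt 2.4 p [-0.009  0.349  0.319] q [ 1.28 -0.21  1.78 -0.    1.53  3.12]
x -0.7 y -2.4 z 0.1 roll 0 -> tilt 2.4 p [-0.005  0.373  0.319] q [ 1.28 -0.16  1.74 -0.    1.52  3.12]
x -0.0 y 0.2 z 5.0 roll 0 -> tilt 2.4 p [-0.005  0.373  0.269] q [ 1.28 -0.14  1.84 -0.    1.4   3.12]
x 0.0 y 0.0 z 0.0 roll 0 -> tilt 2.4 p [-0.005  0.373  0.269] q [ 1.28 -0.14  1.84 -0.    1.4   3.12]
x 0.0 y 0.0 z 0.0 roll 0 -> tilt 2.4 p [-0.005  0.373  0.269] q [ 1.28 -0.14  1.84 -0.    1.4   3.12]
x 0.0 y 0.0 z 0.0 roll 0 -> tilt 2.4 p [-0.005  0.373  0.269] q [ 1.28 -0.14  1.84 -0.    1.4   3.12]
```

```bash
python3 - <<'E'
from gr import *
q0=cur()
for name,rows in (("x-",[([-5,0,0],0)]*6),("alt",[([-5,0,0],10),([-5,0,0],0),([-5,0,0],0),([-5,0,0],0),([-5,0,0],0)]),("alt2",[([-5,0,0],5)]*5),("alt3",[([-6,0,0],0),([-6,0,0],3)]*3)):
    q=q0; p,M,_=FKJ(q); print(name)
    for d,r in rows:
        q,p,M,c=row(q,p,M,d,r); print("  ",np.round(tilt(M),1),p.round(3),q.round(2),M[:,2].round(3))
E
```

```text
x-
   [ 7.6 -1.7] [-0.047  0.353  0.344] [ 1.53 -0.15  1.68 -0.13  1.61  3.12] [ 0.133 -0.004 -0.991]
   [ 6.  -1.5] [-0.067  0.354  0.34 ] [ 1.56 -0.14  1.68 -0.1   1.6   3.12] [ 0.104 -0.003 -0.995]
   [ 4.3 -1.8] [-0.088  0.354  0.336] [ 1.58 -0.13  1.68 -0.08  1.6   3.12] [ 0.075 -0.002 -0.997]
   [ 2.7 -3.8] [-0.109  0.353  0.334] [ 1.61 -0.13  1.68 -0.05  1.6   3.12] [ 0.046 -0.003 -0.999]
   [  1.  -14.9] [-0.129  0.352  0.332] [ 1.64 -0.12  1.68 -0.02  1.59  3.12] [ 0.017 -0.005 -1.   ]
   [   0.8 -148.8] [-0.15   0.35   0.331] [ 1.67 -0.11  1.67  0.01  1.59  3.12] [-0.012 -0.007 -1.   ]
alt
   [5.7 5. ] [-0.013  0.342  0.345] [ 1.38 -0.2   1.71 -0.1   1.6   3.12] [ 0.099  0.009 -0.995]
   [ 4.1 11.5] [-0.032  0.345  0.342] [ 1.41 -0.19  1.71 -0.07  1.6   3.12] [ 0.069  0.014 -0.997]
   [ 2.5 25.3] [-0.051  0.348  0.339] [ 1.44 -0.19  1.71 -0.04  1.59  3.12] [ 0.04   0.019 -0.999]
   [ 1.4 66.2] [-0.071  0.351  0.338] [ 1.46 -0.18  1.71 -0.01  1.59  3.12] [ 0.01   0.022 -1.   ]
   [  1.8 128.6] [-0.091  0.353  0.337] [ 1.49 -0.17  1.71  0.02  1.58  3.12] [-0.02   0.025 -0.999
[... 400 characters left out ...]

   [  4.7 144.9] [-0.041  0.338  0.336] [ 1.27 -0.24  1.76  0.08  1.59  3.12] [-0.068  0.048 -0.997]
alt3
   [ 7.3 -1.6] [-0.051  0.354  0.342] [ 1.53 -0.14  1.68 -0.13  1.61  3.12] [ 0.127 -0.004 -0.992]
   [4.7 0. ] [-0.065  0.352  0.338] [ 1.52 -0.15  1.69 -0.08  1.6   3.12] [ 0.082  0.    -0.997]
   [2.7 1.6] [-0.089  0.353  0.334] [ 1.56 -0.14  1.69 -0.05  1.59  3.12] [ 0.047  0.001 -0.999]
   [ 0.2 83. ] [-0.103  0.352  0.332] [ 1.55 -0.15  1.7  -0.    1.59  3.12] [ 0.     0.003 -1.   ]
   [  2.  174.5] [-0.128  0.352  0.331] [ 1.58 -0.14  1.69  0.03  1.58  3.12] [-0.035  0.003 -0.999]
   [  4.7 177.4] [-0.142  0.351  0.33 ] [ 1.58 -0.14  1.7   0.08  1.58  3.12] [-0.081  0.004 -0.997]
```

"alt3" (4 rows) reaches 0.2° in the model.

Emit:
{"name": "play_rows", "arguments": {"rows": [{"claw": 1, "x": -6, "y": 0, "z": 0, "roll": 0}, {"claw": 1, "x": -6, "y": 0, "z": 0, "roll": 3}, {"claw": 1, "x": -6, "y": 0, "z": 0, "roll": 0}]}}

```text
t: 21.52
position: [-0.0902, 0.3533, 0.3357]
tool_rot: [-0.002, 1.0, 0.009, 0.025]
wrist_force: [-1.3, -0.2, -2.1]
finger_gap: 0.127
```

```bash
python3 - <<'E'
from gr import *
rep(); q0=cur(); print(tilt(FKJ(q0)[1]))
for rows in ([([-5,0,0],0)]*2,[([-6,0,0],3)]*1,[([-4,0,0],3)]*1,[([-6,0,0],2)]*1,[([0,0,0],3)]):
    q=q0; p,M,_=FKJ(q); print(rows)
    for d,r in rows:
        q,p,M,c=row(q,p,M,d,r); print("  ",np.round(tilt(M),1),p.round(3),M[:,2].round(3))
E
```

```text
t 21.525 q [ 1.564 -0.143  1.687 -0.049  1.594  3.116] p [-0.0902  0.3533  0.3357] gap 0.127 F [-1.3 -0.2 -2.1]
x [0.999 0.017 0.049] y [ 0.018 -1.    -0.003] z [ 0.049  0.004 -0.999]
(np.float64(2.8403554270752993), np.float64(4.2322227526212854))
[([-5, 0, 0], 0), ([-5, 0, 0], 0)]
   [1.2 9.3] [-0.112  0.353  0.334] [ 0.021  0.003 -1.   ]
   [  0.5 164.4] [-0.133  0.352  0.332] [-0.008  0.002 -1.   ]
[([-6, 0, 0], 3)]
   [ 0.4 51.4] [-0.105  0.352  0.333] [ 0.004  0.005 -1.   ]
[([-4, 0, 0], 3)]
   [ 1.  17.5] [-0.097  0.352  0.334] [ 0.016  0.005 -1.   ]
[([-6, 0, 0], 2)]
   [ 0.5 29.7] [-0.109  0.352  0.333] [ 0.008  0.004 -1.   ]
[([0, 0, 0], 3)]
   [2.3 6.1] [-0.08   0.353  0.336] [ 0.04   0.004 -0.999]
```

Emit:
{"name": "play_rows", "arguments": {"rows": [{"claw": 1, "x": -6, "y": 0, "z": 0, "roll": 3}, {"claw": 1, "x": 0, "y": 0, "z": 0, "roll": 0}]}}

```text
t: 21.78
position: [-0.1041, 0.3515, 0.3328]
tool_rot: [-0.002, 1.0, 0.006, 0.003]
wrist_force: [0.6, -1.1, -2.5]
finger_gap: 0.127
```

```bash
python3 - <<'E'
from gr import *
from h import *
s,Rt=rep(); print(tilt(Rt))
# tray from wrist1 & top depth
for n,f in (("top","top0.npz"),("wrist","wrist1.npz")):
    a=np.load(f); st=dict(position=a["p"],tool_rot=a["q"]) if n=="wrist" else None
    im=a["im"]; W=pts(n,a["d"],st)
    m=(W[...,2]>.011)&(W[...,2]<.022)&(W[...,0]>.4)&(W[...,0]<.75)&(W[...,1]>.08)&(W[...,1]<.47)
    m2=np.isfinite(W[...,2])&(W[...,2]<.01)&(W[...,0]>.4)&(W[...,0]<.75)&(W[...,1]>.08)&(W[...,1]<.47)
    P=W[m]; print(n,len(P)); r=cv2.minAreaRect((P[:,:2]*1000).astype(np.float32)); print(r)
    hsv=cv2.cvtColor(im,cv2.COLOR_RGB2HSV); 
    print(hsv[187,228] if n=="top" else hsv[60,420], hsv[100,228] if n=="top" else hsv[150,420])
E
```

```text
t 21.775 q [ 1.558 -0.148  1.696 -0.006  1.588  3.116] p [-0.1041  0.3515  0.3328] gap 0.127 F [ 0.6 -1.1 -2.5]
x [1.    0.012 0.006] y [ 0.013 -1.    -0.005] z [ 0.006  0.005 -1.   ]
(np.float64(0.4381165030982444), np.float64(39.54629158156139))
top 718
((583.1505126953125, 265.92535400390625), (359.8108215332031, 320.0775451660156), 89.69699096679688)
[140   7 104] [ 26  30 129]
wrist 2086
((577.8252563476562, 233.39215087890625), (218.8152313232422, 174.37713623046875), 8.258394241333008)
[129  17 104] [ 33  18 125]
```

```bash
python3 - <<'E'
from h import *
def cast(n,uv,z,st=None):
    f,cx,cy=K(camera_model(n)); Rc,c=pose(n,st); uv=np.atleast_2d(uv); r=np.c_[(uv[:,0]-cx)/f,(uv[:,1]-cy)/f,np.ones(len(uv))]@Rc.T
    t=(z-c[2])/r[:,2]; return c+r*t[:,None]
for n,f,seed in (("top","top0.npz",(228,187)),("scene","scene0.npz",(350,310))):
    a=np.load(f); im=a["im"]; hsv=cv2.cvtColor(cv2.GaussianBlur(im,(5,5),0),cv2.COLOR_RGB2HSV); lab=cv2.cvtColor(cv2.GaussianBlur(im,(5,5),0),cv2.COLOR_RGB2LAB).astype(int)
    b=lab[...,2]; print(n,lab[seed[1],seed[0]], lab[seed[1]-90 if n=="top" else 360,seed[0] if n=="top" else 250])
    m=(b<lab[seed[1],seed[0]][2]+4).astype(np.uint8)
    m=cv2.morphologyEx(m,cv2.MORPH_OPEN,np.ones((3,3)))
    nl,l=cv2.connectedComponents(m); mm=(l==l[seed[1],seed[0]]).astype(np.uint8); print(mm.sum())
    ct=max(cv2.findContours(mm,cv2.RETR_EXTERNAL,cv2.CHAIN_APPROX_NONE)[0],key=cv2.contourArea)
    Q=cast(n,ct[:,0,:].astype(float),.016); r=cv2.minAreaRect((Q[:,:2]*1000).astype(np.float32)); print(r)
    v=im.copy(); cv2.drawContours(v,[ct],-1,(255,0,0),1); cv2.imwrite(f"pics/tray_{n}.png",v[:,:,::-1])
E
```

```text
top [110 130 126] [134 126 135]
4881
((567.8443603515625, 287.9187927246094), (215.51795959472656, 286.8553466796875), 8.232332229614258)
scene [117 130 126] [150 126 135]
7023
((569.8297119140625, 287.07421875), (218.9543914794922, 289.7906188964844), 8.341168403625488)
```

View pics/tray_top.png

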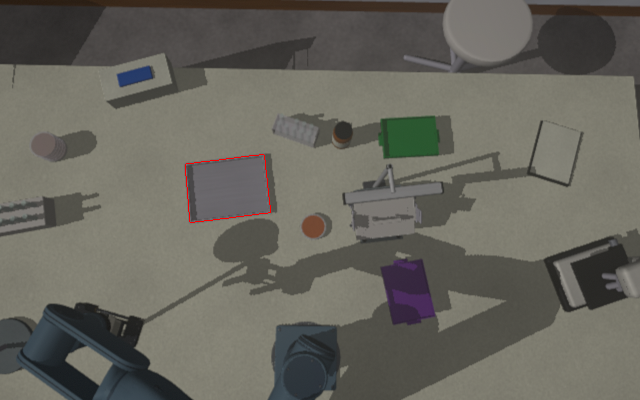

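View pics/tray_scene.png

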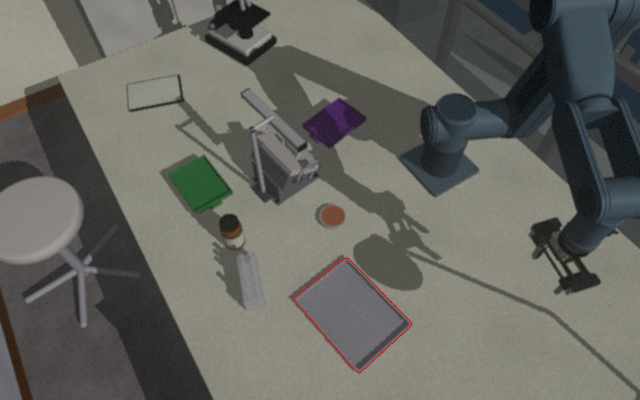

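Emit:
{"name": "play_rows", "arguments": {"rows": [{"claw": 1, "x": 0, "y": 0, "z": 0, "roll": -9.8}, {"claw": 1, "x": 0, "y": 0, "z": 0, "roll": -9.8}, {"claw": 1, "x": 0, "y": 0, "z": 0, "roll": -9.8}, {"claw": 1, "x": 0, "y": 0, "z": 0, "roll": -9.8}, {"claw": 1, "x": 0, "y": 0, "z": 0, "roll": -9.8}, {"claw": 1, "x": 0, "y": 0, "z": 0, "roll": -9.8}, {"claw": 1, "x": 0, "y": 0, "z": 0, "roll": -9.8}, {"claw": 1, "x": 0, "y": 0, "z": 0, "roll": -9.8}, {"claw": 1, "x": 0, "y": 0, "z": 0, "roll": -9.8}, {"claw": 1, "x": 0, "y": 0, "z": 0, "roll": -9.4}, {"claw": 1, "x": 0, "y": 0, "z": 0, "roll": 0}]}}

```text
t: 23.15
position: [-0.1032, 0.3519, 0.3332]
tool_rot: [0.001, 0.655, 0.755, 0.004]
wrist_force: [0.2, 0.6, -2.2]
finger_gap: 0.126
```

```bash
python3 - <<'E'
from path import *
from h import *
s,Rt=rep(); print(tilt(Rt),"xyaw",np.degrees(np.arctan2(Rt[1,0],Rt[0,0])))
follow(cur(),[[.1,.40,.33],[.569,.2875,.20]],4.5)
E
```

```text
t 23.15 q [ 1.556 -0.148  1.695 -0.007  1.589  1.414] p [-0.1032  0.3519  0.3332] gap 0.126 F [ 0.2  0.6 -2.2]
x [-0.142  0.99   0.005] y [0.99  0.142 0.008] z [ 0.007  0.006 -1.   ]
(np.float64(0.5120472517318426), np.float64(39.05675552282292)) xyaw 98.13952848381513
rows 5 each [0.38 4.16 0.1 ] -> p [0.1  0.4  0.33] tgt [0.1, 0.4, 0.33] tilt [ 0.5 39.1] q [ 1.06 -0.06  1.63 -0.    1.57  0.91]
rows 12 each [-1.49  3.73  1.11] -> p [0.569 0.287 0.2  ] tgt [0.569, 0.2875, 0.2] tilt [ 0.5 39.1] q [0.29 0.42 1.35 0.   1.37 0.15]
```

Emit:
{"name": "play_rows", "arguments": {"rows": [{"claw": 1, "x": 0.4, "y": 4.2, "z": 0.1, "roll": 0}, {"claw": 1, "x": 0.4, "y": 4.2, "z": 0.1, "roll": 0}, {"claw": 1, "x": 0.4, "y": 4.2, "z": 0.1, "roll": 0}, {"claw": 1, "x": 0.4, "y": 4.2, "z": 0.1, "roll": 0}, {"claw": 1, "x": 0.4, "y": 4.2, "z": 0.1, "roll": 0}, {"claw": 1, "x": -1.5, "y": 3.7, "z": 1.1, "roll": 0}, {"claw": 1, "x": -1.5, "y": 3.7, "z": 1.1, "roll": 0}, {"claw": 1, "x": -1.5, "y": 3.7, "z": 1.1, "roll": 0}, {"claw": 1, "x": -1.5, "y": 3.7, "z": 1.1, "roll": 0}, {"claw": 1, "x": -1.5, "y": 3.7, "z": 1.1, "roll": 0}, {"claw": 1, "x": -1.5, "y": 3.7, "z": 1.1, "roll": 0}, {"claw": 1, "x": -1.5, "y": 3.7, "z": 1.1, "roll": 0}, {"claw": 1, "x": -1.5, "y": 3.7, "z": 1.1, "roll": 0}, {"claw": 1, "x": -1.5, "y": 3.7, "z": 1.1, "roll": 0}, {"claw": 1, "x": -1.5, "y": 3.7, "z": 1.1, "roll": 0}, {"claw": 1, "x": -1.5, "y": 3.7, "z": 1.1, "roll": 0}, {"claw": 1, "x": -1.5, "y": 3.7, "z": 1.1, "roll": 0}, {"claw": 1, "x": 0, "y": 0, "z": 0, "roll": 0}]}}

```text
t: 25.4
position: [0.5698, 0.2855, 0.1975]
tool_rot: [0.0, 0.657, 0.754, 0.003]
wrist_force: [-1.6, 0.2, -2.3]
finger_gap: 0.125
```

```bash
python3 - <<'E'
from h import *
from sim2 import tilt
s,Rt=rep(); print(tilt(Rt),"xyaw",np.degrees(np.arctan2(Rt[1,0],Rt[0,0])))
im,d=get_image("wrist"); cv2.imwrite(f"pics/wrist11.png",im[:,:,::-1]); np.savez("wrist11.npz",im=im,d=d,p=s["position"],q=s["tool_rot"])
go([.569,.2875,.07],s=s); go([.569,.2875,.031],s=s)
im,d=get_image("scene"); cv2.imwrite(f"pics/scene11.png",im[:,:,::-1])
E
```

```text
t 25.4 q [0.288 0.425 1.347 0.003 1.364 0.151] p [0.5698 0.2855 0.1975] gap 0.125 F [-1.6  0.2 -2.3]
x [-0.136  0.991  0.003] y [0.991 0.136 0.005] z [ 0.004  0.004 -1.   ]
(np.float64(0.32424513770087404), np.float64(44.170013612421705)) xyaw 97.82630826531151
tool cm [ 0.17 -0.11 12.76] rows 3 each [ 0.06 -0.04  4.25]
tool cm [ 0.16 -0.13 16.66] rows 3 each [ 0.05 -0.04  5.55]
```

View pics/wrist11.png

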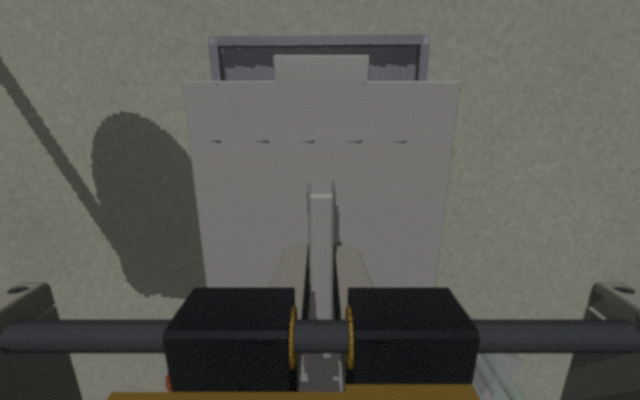

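View pics/scene11.png

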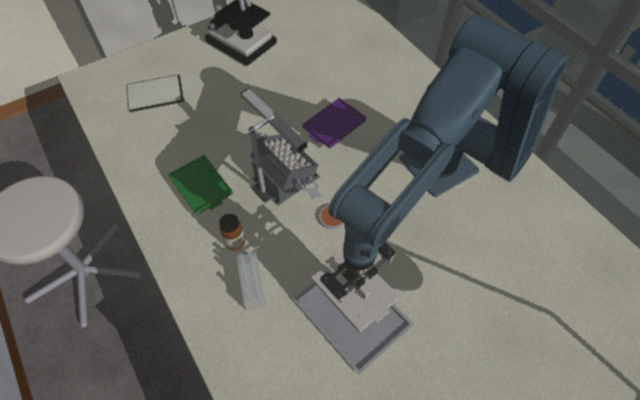

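Emit:
{"name": "play_rows", "arguments": {"rows": [{"claw": 1, "x": 0.1, "y": -0.1, "z": 4.2, "roll": -0.4}, {"claw": 1, "x": 0.1, "y": 0, "z": 4.2, "roll": 0}, {"claw": 1, "x": 0, "y": 0, "z": 4, "roll": 0}, {"claw": 1, "x": 0, "y": 0, "z": 1.5, "roll": 0}, {"claw": 1, "x": 0, "y": 0, "z": 0, "roll": 0}, {"claw": 1, "x": 0, "y": 0, "z": 0, "roll": 0}]}}

```text
t: 26.25
position: [0.5687, 0.29, 0.0632]
tool_rot: [0.001, 0.653, 0.758, 0.006]
wrist_force: [1.2, -0.4, -3.0]
finger_gap: 0.136
```

```bash
python3 - <<'E'
from h import *
from sim2 import tilt
s,Rt=rep(); print(tilt(Rt),"xyaw",np.degrees(np.arctan2(Rt[1,0],Rt[0,0])))
im,d=get_image("wrist"); cv2.imwrite(f"pics/wrist12.png",im[:,:,::-1]); W=pts("wrist",d,s)
print("lid top z",[W[v,u,2].round(4) for v,u in ((110,250),(110,400),(200,230),(200,410))],"tray floor/bench",[W[v,u].round(3) for v,u in ((20,320),(60,150),(40,320))])
go([.569,.2875,.031],s=s)
E
```

```text
t 26.25 q [0.295 0.54  1.512 0.004 1.079 0.144] p [0.5687 0.29   0.0632] gap 0.136 F [ 1.2 -0.4 -3. ]
x [-0.148  0.989  0.005] y [0.989 0.148 0.01 ] z [ 0.009  0.007 -1.   ]
(np.float64(0.6687184753046819), np.float64(35.84391384072799)) xyaw 98.52537548655006
lid top z [np.float64(0.0543), np.float64(0.0537), np.float64(0.0536), np.float64(0.0547)] tray floor/bench [array([0.549, 0.422, 0.002]), array([0.45 , 0.382, 0.016]), array([0.55 , 0.411, 0.002])]
tool cm [-0.27 -0.04  3.22] rows 1 each [-0.27 -0.04  3.22]
```

View pics/wrist12.png

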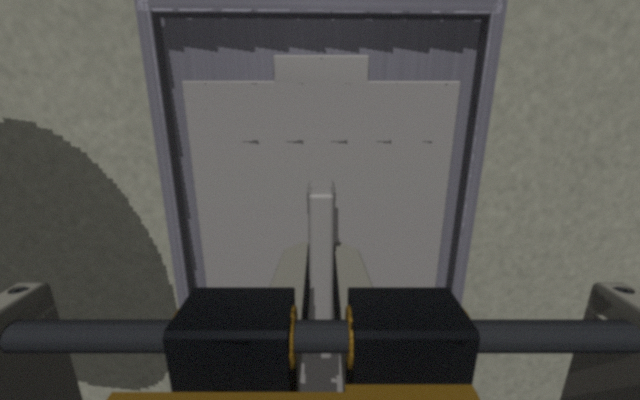

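Emit:
{"name": "play_rows", "arguments": {"rows": [{"claw": 1, "x": -0.2, "y": 0.2, "z": 1, "roll": 0}, {"claw": 1, "x": 0, "y": 0, "z": 1, "roll": 0}, {"claw": 1, "x": 0, "y": 0, "z": 0.6, "roll": 0}, {"claw": 1, "x": 0, "y": 0, "z": 0.3, "roll": 0}, {"claw": 1, "x": 0, "y": 0, "z": 0, "roll": 0}, {"claw": 1, "x": 0, "y": 0, "z": 0, "roll": 0}]}}

```text
t: 27.05
position: [0.5702, 0.2879, 0.0322]
tool_rot: [0.001, 0.653, 0.758, 0.004]
wrist_force: [-0.3, -1.1, -3.2]
finger_gap: 0.127
```

Emit:
{"name": "play_rows", "arguments": {"rows": [{"claw": 1, "x": 0, "y": 0, "z": 0.2, "roll": 0}, {"claw": 1, "x": 0, "y": 0, "z": 0, "roll": 0}]}}

```text
t: 27.3
position: [0.5703, 0.2879, 0.0304]
tool_rot: [0.001, 0.653, 0.758, 0.005]
wrist_force: [1.0, 0.4, -0.3]
finger_gap: 0.125
```

Emit:
{"name": "play_rows", "arguments": {"rows": [{"claw": 1, "x": 0, "y": 0, "z": 0.1, "roll": 0}, {"claw": 1, "x": 0, "y": 0, "z": 0, "roll": 0}]}}

```text
t: 27.55
position: [0.5705, 0.288, 0.0299]
tool_rot: [0.001, 0.653, 0.758, 0.005]
wrist_force: [-0.0, 1.2, 3.3]
finger_gap: 0.128
```

```bash
python3 - <<'E'
from h import *
from sim2 import tilt
s,Rt=rep(); print(tilt(Rt)); n="wrist"
im,d=get_image("wrist"); W=pts("wrist",d,s)
print("lid top z",[np.nanmedian(W[v-4:v+5,u-4:u+5,2]).round(4) for v,u in ((110,215),(110,430),(230,225),(230,410))])
E
```

```text
t 27.55 q [0.291 0.58  1.535 0.004 1.017 0.14 ] p [0.5705 0.288  0.0299] gap 0.128 F [-0.   1.2  3.3]
x [-0.148  0.989  0.005] y [0.989 0.148 0.008] z [ 0.007  0.006 -1.   ]
(np.float64(0.5568646532184364), np.float64(39.767644368293595))
lid top z [np.float64(0.0207), np.float64(0.0206), np.float64(0.0207), np.float64(0.0205)]
```

The lid is on the tray floor: the load has transferred and its top is level at about 21 mm. I'll release and back straight up.

Emit:
{"name": "play_rows", "arguments": {"rows": [{"claw": 0.8, "x": 0, "y": 0, "z": 0, "roll": 0}, {"claw": 0.7, "x": 0, "y": 0, "z": 0, "roll": 0}, {"claw": 0.5, "x": 0, "y": 0, "z": 0, "roll": 0}, {"claw": 0.5, "x": 0, "y": 0, "z": 0, "roll": 0}, {"claw": 0.5, "x": 0, "y": 0, "z": -1, "roll": 0}, {"claw": 0.5, "x": 0, "y": 0, "z": -2, "roll": 0}, {"claw": 0.5, "x": 0, "y": 0, "z": -4, "roll": 0}, {"claw": 0.5, "x": 0, "y": 0, "z": -5, "roll": 0}, {"claw": 0.5, "x": 0, "y": 0, "z": -5, "roll": 0}, {"claw": 0.5, "x": 0, "y": -3, "z": -5, "roll": 0}, {"claw": 0.5, "x": 0, "y": -4, "z": -4, "roll": 0}, {"claw": 0.5, "x": 0, "y": -4, "z": -3, "roll": 0}, {"claw": 0.5, "x": 0, "y": 0, "z": 0, "roll": 0}, {"claw": 0.5, "x": 0, "y": 0, "z": 0, "roll": 0}]}}

```text
t: 29.35
position: [0.4597, 0.2698, 0.3184]
tool_rot: [0.001, 0.653, 0.758, 0.005]
wrist_force: [0.2, 0.5, 0.2]
finger_gap: 0.501
```

```bash
python3 - <<'E'
from h import *
s,Rt=rep()
for n in ("wrist","top","scene"):
    im,d=get_image(n); cv2.imwrite(f"pics/{n}20.png",im[:,:,::-1]); np.savez(f"{n}20.npz",im=im,d=d,p=s["position"],q=s["tool_rot"])
a=np.load("top20.npz"); b=np.load("top0.npz")
W=pts("top",a["d"]);
m=(W[...,2]>.014)&(W[...,2]<.08)&(abs(W[...,0]-.569)<.14)&(abs(W[...,1]-.288)<.16); P=W[m]; print(len(P)); 
pl=np.linalg.lstsq(np.c_[P[:,:2],np.ones(len(P))],P[:,2],rcond=None)[0]; print("lid plane slopes",pl[:2].round(3)); print(cv2.minAreaRect((P[:,:2]*1000).astype(np.float32)))
for nm,(u,v) in dict(dish=(314,226),bottle=(343,134),rack=(297,130)).items():
    d=np.abs(a["im"][v-20:v+21,u-25:u+26].astype(int)-b["im"][v-20:v+21,u-25:u+26]).max(-1); print(nm,(d>40).sum())
E
```

```text
t 29.35 q [0.319 0.174 1.403 0.003 1.556 0.17 ] p [0.4597 0.2698 0.3184] gap 0.501 F [0.2 0.5 0.2]
x [-0.148  0.989  0.005] y [0.989 0.148 0.008] z [ 0.007  0.006 -1.   ]
1941
lid plane slopes [-0.005  0.024]
((569.54248046875, 288.53863525390625), (218.79530334472656, 287.6645812988281), 7.516469478607178)
dish 0
bottle 0
rack 0
```

View pics/wrist20.png

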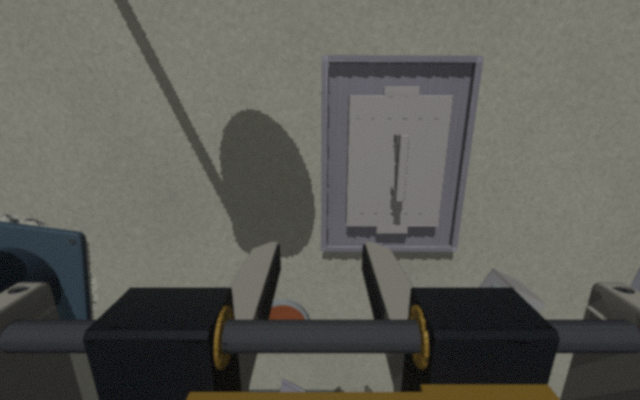

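View pics/top20.png

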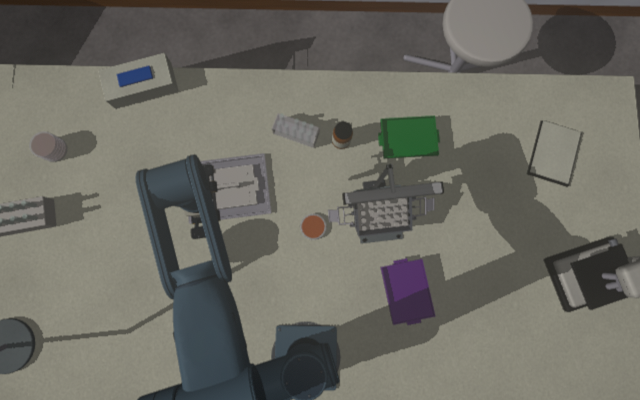

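View pics/scene20.png

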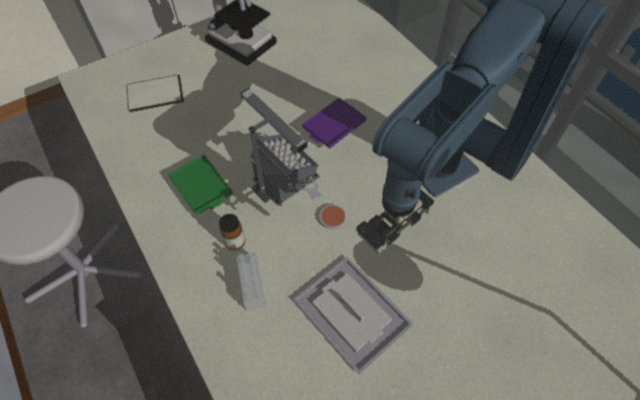

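```bash
python3 - <<'E'
from h import *
a=np.load("wrist20.npz"); s=dict(position=a["p"],tool_rot=a["q"]); W=pts("wrist",a["d"],s)
P=np.concatenate([W[105:220,357:385].reshape(-1,3),W[105:220,415:438].reshape(-1,3)]); c=P.mean(0); n=np.linalg.svd(P-c)[2][2]; print("lid top z",c[2].round(4),"tilt",np.degrees(np.arccos(abs(n[2]))).round(2))
h=W[...,2]; m=(h>.015)&(h<.028); m[:80]=0;m[238:]=0;m[:,:340]=0;m[:,:][:,456:]=0
Q=W[80:240,340:458]; Q=Q[(Q[...,2]>.017)&(Q[...,2]<.03)]; Q=Q[(abs((Q[:,0]-.569)*.99+(Q[:,1]-.288)*.14)<.09)&(abs(-(Q[:,0]-.569)*.14+(Q[:,1]-.288)*.99)<.12)]
print(cv2.minAreaRect((Q[:,:2]*1000).astype(np.float32)))
from station import close_job
print(close_job())
E
```

```text
Traceback (most recent call last):
numpy.linalg.LinAlgError: SVD did not converge
```

```bash
python3 - <<'E'
from h import *
a=np.load("wrist20.npz"); s=dict(position=a["p"],tool_rot=a["q"]); W=pts("wrist",a["d"],s)
P=np.concatenate([W[105:220,357:385].reshape(-1,3),W[105:220,415:438].reshape(-1,3)]); P=P[np.isfinite(P[:,0])]; c=P.mean(0); n=np.linalg.svd(P-c,full_matrices=False)[2][2]; print("lid top z",c[2].round(4),"tilt",np.degrees(np.arccos(abs(n[2]))).round(2))
Q=W[80:240,340:458].reshape(-1,3); Q=Q[(Q[:,2]>.017)&(Q[:,2]<.03)]; u=(Q[:,0]-.569)*.99+(Q[:,1]-.288)*.144; v=-(Q[:,0]-.569)*.144+(Q[:,1]-.288)*.99; k=(abs(u)<.095)&(abs(v)<.125)
print("in tray frame mm",np.percentile(u[k]*1000,[.5,99.5]),np.percentile(v[k]*1000,[.5,99.5]))
E
```

```text
lid top z 0.0206 tilt 0.04
in tray frame mm [-70.07518502  70.46895587] [-104.9443937  104.3048103]
```

The lid is flat (0.04° tilt) and centred in the tray, so I'm handing in.

```bash
python3 -c "
from station import close_job
print(close_job())"
```

```text
the job is handed in; nothing more can be done
None
```

The job is done and handed in at about 29.5 s. I pushed both clips past their dead points, left first, then gripped the lid by its handle. I lifted it square to the slope in front of the light bar and laid it in the tray before letting go.

The move rows can shift and roll the tool but not tilt it. I got the 30° lean by reaching beyond the arm's limit, and levelled the tool again by rolling against the last joint's limit.

**Last checks**
- **Lid:** its top reads 20.6 mm up (22 mm expected, within the calibration) with 0.04° of tilt. It is right way up, centred in the tray to about 1 mm, and let go.
- **Clips:** both stand open in the last pictures.
- **Bystanders:** the picture areas around the dish, bottle and rack show no change from the start.
- **Forces:** the wrist readings I saw stayed within a few N, and the robot was clear of everything at the end.

**Disagreements**
- **Joint 3:** it read 0.188 to 0.189 rad while leaning, against a stated lower limit of 0.19. I can't tell whether that is rounding or a slight overshoot.
- **Lid slope from the top camera:** it came out at 0.024, but part of the tray rim was included and the arm hid some of the view. I relied on the wrist camera instead.

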